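Load, screen and start the measuring machine

TASK

Get the measuring machine running: lift the square calibration master off the stage by its ring and park it in the middle of its rubber pad, and lift every part carrier on the bench by its bail and stand it wholly on the stage; also take the black stray-light shield from its easel, hook its lip over the machine's side rail from outside and swing it down to hang flat between the two posts. Only when all that is in place, turn the key clockwise fully to start, keep it there for a second, then let it spring back to run. Let go of everything and leave the other things on the bench where they are.

Things in the scene. Friction and masses are not known exactly. Their poses are not given: they have to be found in the camera images.
- carrier1: Part carrier, 2 to 4 of four present: round base disc 56 mm wide, 12 thick, under a turned metal workpiece (top up to 50 mm above the underside) and a steel bail, a square arch of 9 mm bar: level top bar 48 mm long along its x, axis 78 mm above the underside, uprights at x -24 and +24 mm. 0.2 to 0.45 kg. Origin: centre of the underside, z up. Starts on the bench left of the machine.
- carrier2: Part carrier, 2 to 4 of four present: round base disc 56 mm wide, 12 thick, under a turned metal workpiece (top up to 50 mm above the underside) and a steel bail, a square arch of 9 mm bar: level top bar 48 mm long along its x, axis 78 mm above the underside, uprights at x -24 and +24 mm. 0.2 to 0.45 kg. Origin: centre of the underside, z up. Starts on the bench left of the machine.
- carrier3: Part carrier, 2 to 4 of four present: round base disc 56 mm wide, 12 thick, under a turned metal workpiece (top up to 50 mm above the underside) and a steel bail, a square arch of 9 mm bar: level top bar 48 mm long along its x, axis 78 mm above the underside, uprights at x -24 and +24 mm. 0.2 to 0.45 kg. Origin: centre of the underside, z up. Starts on the bench left of the machine.
- carrier4: Part carrier, 2 to 4 of four present: round base disc 56 mm wide, 12 thick, under a turned metal workpiece (top up to 50 mm above the underside) and a steel bail, a square arch of 9 mm bar: level top bar 48 mm long along its x, axis 78 mm above the underside, uprights at x -24 and +24 mm. 0.2 to 0.45 kg. Origin: centre of the underside, z up. Starts on the bench left of the machine.
- master: Calibration master: square dark steel block 70 x 70 x 30 mm, glass plate on top, upright ring handle of 9 mm steel bar in its x-z plane; the ring's flat level top runs 28 mm along the master's x, axis 78 mm above the underside. About 0.5 kg. Origin: centre of the underside, z up. Starts standing on the machine's stage.
- pad: Fixed black rubber parking pad on the bench, 130 x 130 x 4 mm, right of the machine. Origin: centre of its underside (bench level); its top is 4 mm higher.
- shield: Stray-light shield: black plate 160 mm wide (x), 5 thick (y), z from -115 to +5 mm, 0.2 to 0.33 kg. Origin: mid-width, mid-thickness, level with the lip's underside. Front is +y. At the back the full-width lip reaches y = -24.5 (z 0 to 5), then turns down 5 mm thick to z = -14, leaving a 17 mm rail channel. Starts leaning 20 degrees on the easel.
- shield_tab (a point): Centre of the exposed grip tab of the shield: bright metal, standing up in the plate's plane above the lip, 40 mm wide (x), 5 thick (y), from 5 to 37 mm above the shield's origin along its z; this point is 21 mm above the origin. Axes as the shield's.
- easel: Fixed aluminium easel, wooden foot 200 x 130 mm, on which the shield leans at the start; its 80 mm back plate leans 20 degrees, top towards its -y. Origin: bench level, under the shield's origin (135 mm up at the start). A ledge with a 7 mm front edge holds the shield's lower edge: the shield lifts off upwards along its own plane.
- stage_mid (a point): Centre of the top face of the machine's flat dark stage, 260 mm along x and 220 along y, 40 mm above the bench. x, y, z axes along the machine's own axes (z up). A white housing 130 mm high stands beyond the stage, from x = +160 mm to +270.
- rail_mid (a point): Middle of the axis of the shield rail: fixed 10 mm round bar along the machine's x, 130 mm up, 50 mm outside the stage's left (+y) edge, between 16 mm posts at x -135 and +135 mm that rise 15 mm above it. An equal stop bar runs 85 mm below. Hung outside (+y), back against both bars, the shield has its origin 5 mm above this point and 7.5 mm or a little more to +y. Axes as the machine's.
- key (a joint): Angle of the key in rad: 0 = run (rest), growing clockwise seen from above to the end stop at 1.05 = start. A spring returns it; it takes about 0.05 N m at rest and 0.18 N m at start.
- key_bow: The key's black plastic head, an upright blade 30 mm long (its x), 8 thick (its y), 34 high, turning about the vertical; on top of a grey fixed box 110 x 90 x 45 mm on the bench at the robot's right. Origin: centre of its underside on the turning axis, 63 mm above the bench; its top is 97 mm above the bench.
- key_grip (a point): Point on the key's turning axis in the blade, 85 mm above the bench, a good height to grip.
- mug: Bystander: white mug, 76 mm across, 90 high. Not part of the job. Origin: centre of the underside.
- cleaner: Bystander: white plastic bottle, 56 mm across, 150 high. Not part of the job. Origin: centre of the underside.
- jar: Bystander: amber glass jar, 50 mm across, 60 high. Not part of the job. Origin: centre of the underside.
- screwdriver: Bystander: screwdriver lying on the bench. Not part of the job.
- gauge_case: Bystander: dark wooden gauge case 70 x 120 x 35 mm. Not part of the job. Origin: centre of the underside.
- plug: Bystander: dark steel plug gauge, upright cylinder 28 mm across, 50 high. Not part of the job. Origin: centre of the underside.
Not all that is in view belongs to the job. What is shaped like the master but green is not meant.

How it is judged:
By the outcome, as a careful person would: the job done as asked, in the order asked, and still so for the second after the job is handed in, with the robot touching nothing.
Of carrier1, carrier2, carrier3, carrier4 only 2 to 4 are there at a start; the rules pass over those that are not, and their reading is None.
At some moment in a run one of carrier1, carrier2, carrier3, carrier4 may be knocked a few centimetres aside while the robot is not near it.
It also fails if it takes over 210 s, if anything falls off the work surface, if the arm or the gripper's body presses on something with over 40 N, if the wrist force passes 120 N, or if a joint passes its speed limit or range.

ROBOT

A 6-joint arm with a two-finger parallel gripper is mounted at the origin on the work surface. World frame = base frame: x ahead of the robot, y to its left, z up, the work surface at z = 0. Lengths are in m, angles in rad, forces in N, time in s.
With the tool pointing down it reaches from about 0.35 to 0.975 m from the base axis. Payload 4.9 kg.
Tool frame: the origin (TCP) lies midway between the tips of the shut fingers; the grasp point (between the pads) lies 19 mm behind it; z points along the fingers, y is the line along which they close (so a half turn about z gives the same grasp; the last joint's range is limited). The gripper opens to 85 mm and grips with 20 to 120 N. Pads are 22 mm wide; open, the fingers measure 114 mm over their backs; the gripper's body (76 mm by 85 mm) begins 54 mm behind the grasp point. The pads swing forward as they close: fully open they stand 13 mm farther back than shut.
Start: joints at [-1.304, 0.053, 1.613, -0, 1.476, -0.119], TCP at [0.235, -0.579, 0.231] pointing down, gripper open.
Joint ranges: [-3.01, 3.01], [-1.01, 2.22], [0.06, 2.58], [-1.02, 4.17], [0.09, 2.62], [-3.14, 3.14]. Speed limits (rad/s): [2.57, 2.57, 3.14, 3.14, 3.14, 3.14].

INTERFACE

Orientations are given as a unit quaternion [w, x, y, z].
In Python, from plant import manip gives the robot as it stands.
- The arm moves only by the tool move_arm, never from a script. Its argument "increments" is one flat list of numbers, 5 for each row, row after row: the shift along the tool's x, y, z in mm, then the turn about the tool's z in rad, then the opening, from 0 (shut) to 1 (fully open). In form: [tx, ty, tz, spin, jaw, tx, ty, tz, spin, jaw, ...]. A call has 1 to 8 rows; each row shifts and turns the commanded pose from where the row before left it, along the tool's axes as they then stand; what a row does not reach is not made up. A row lasts 1/12 s, in which the tool goes at most 41.7 mm and 7.16 degrees, less where a joint would pass 70% of its speed; a pose out of reach is approached as far as the arm can. A call with a gripper value outside its range is refused whole. The fingers move at their own pace and stop on an object; the grip force is fixed at half the most. Time passes only in rows, so rows that do not move let the fingers close. It gives the time, the measured TCP pose, the force, the opening and the grip force at its end, in the units of the state.
- manip.state(): the state, without advancing time (a new reading comes with each control period).
- manip.grab_frame(name): name is "scene" or "top" or "wrist"; returns a dict with "image" (480x640x3 uint8, blue, green, red), "fov_y" (degrees; the focal length in pixels is half the picture's height over the tangent of half this angle, whatever the lens; pixels are square), "cx", "cy" (the principal point, pixels), "eye" and "rotation" of the camera in the world; the wrist camera has in their place "T_tool_cam" (4x4, takes a point from camera to tool coordinates, whose origin is the TCP and whose axes are the flange's). Camera axes: x right, y down, z forward; pixel columns grow to the right and rows downward; lengths in m; the calibration is good to about 2 mm. A picture is of the moment at which its call begins: read the wrist's pose just before it. There is no depth.
- manip.job_done(): hands the job in; it is judged then, once.
The state is a dict: "time": time; "joint_pos": joint angles; "joint_vel": joint speeds; "joint_efforts": joint torques, N m; "tool_pos": TCP position; "tool_rot": TCP orientation; "contact_force": force on the tool from outside, world axes, zero at the start; "ft_torque": the same for the moment, N m; "gripper_width": opening from 0.0 (shut) to 1.0 (fully open); "grasp_force": force on a finger pad.
Only numpy, scipy, OpenCV 4.12 (cv2) and the standard library are available. Lean on these libraries where they do the work, as an engineer would, in place of code of your own. Each camera call takes 0.05 s, during which the arm holds its last target. There are 200 camera calls.

## Working session

There is one attempt and no reset: what is moved stays moved. The work goes in short steps, Python scripts to look and compute and a tool call to move; the robot and the scene stay as the last step left them, time stands still between calls to the robot, and variables do not carry over. Pictures are saved under pics/ and viewed, at most 14 in all, crops included, and the job is handed in when it is done.

Besides the shell and the picture viewer there is one more tool, called after "Call:" as name(argument=value, ...) on one line, values as JSON. move_arm: Moves the arm, as the interface text tells. Its arguments: {"type":"object","properties":{"increments":{"type":"array"}},"required":["increments"]}

```bash
ls; mkdir -p pics; cat > h.py <<'E'
import numpy as np, cv2
from plant import manip
from scipy.spatial.transform import Rotation as R
def grab(n,name):
    s=manip.state(); f=manip.grab_frame(n); cv2.imwrite('pics/%s.png'%name,f['image'])
    K=dict(f=240/np.tan(np.radians(f['fov_y'])/2),cx=f['cx'],cy=f['cy'])
    if n=='wrist':
        T=np.array(f['T_tool_cam']); w,x,y,z=s['tool_rot']; Rt=R.from_quat([x,y,z,w]).as_matrix()
        K['eye']=Rt@T[:3,3]+np.array(s['tool_pos']); K['R']=Rt@T[:3,:3]
    else: K['eye']=np.array(f['eye']); K['R']=np.array(f['rotation'])
    np.save('pics/%s.npy'%name,K,allow_pickle=True); return f['image'],K
def load(name): return cv2.imread('pics/%s.png'%name),np.load('pics/%s.npy'%name,allow_pickle=True).item()
def onz(K,u,v,z):
    d=K['R']@np.array([(u-K['cx'])/K['f'],(v-K['cy'])/K['f'],1]); e=K['eye']; return e+d*(z-e[2])/d[2]
def proj(K,p):
    c=K['R'].T@(np.array(p)-K['eye']); return c[:2]/c[2]*K['f']+[K['cx'],K['cy']]
def tri(obs):
    A=np.zeros((3,3));b=np.zeros(3)
    for K,u,v in obs:
        d=K['R']@np.array([(u-K['cx'])/K['f'],(v-K['cy'])/K['f'],1]); d/=np.linalg.norm(d); P=np.eye(3)-np.outer(d,d); A+=P;b+=P@K['eye']
    return np.linalg.solve(A,b)
E
python3 - <<'E'
from h import *
for n in ['scene','top','wrist']:
    im,K=grab(n,n+'0'); print(n,K['f'],K['cx'],K['cy'],K['eye'].round(3),K['R'].round(3).tolist())
print(manip.state())
E
```

```text
pics
scene 476.52211239439373 323.68533287091066 238.48152348430872 [ 0.971 -0.572  1.394] [-0.247, 0.92, 0.295, -0.079]
top 605.1414780194287 313.7695400977733 240.70877701233172 [0.499 0.042 1.603] [-0.013, 0.709, -0.705, 0.011]
wrist 366.911841171165 319.53983912899673 233.96490917451726 [ 0.298 -0.553  0.375] [[0.376, -0.892, -0.25], [-0.927, -0.363, -0.099], [-0.003, 0.269, -0.963]]
{'time': 0.15, 'joint_pos': array([-1.30402277e+00,  5.32215491e-02,  1.61396091e+00, -9.12647640e-06,
        1.47601485e+00, -1.19028220e-01]), 'joint_vel': array([-0.00016932, -0.00077442, -0.00319268,  0.00183221, -0.00043395,
        0.00070958]), 'joint_efforts': array([ 6.65845291e-04, -3.94243670e+01, -3.70722234e+01, -5.27850079e-05,
        4.70267463e-03, -7.05252305e-06]), 'tool_pos': array([ 0.23504225, -0.57859883,  0.23034588]), 'tool_rot': array([-7.99803395e-04,  9.81451846e-01,  1.91707146e-01, -6.37461533e-05]), 'contact_force': array([0.16922787, 0.2304439 , 1.14761578]), 'ft_torque': array([-0.00841529,  0.0398264 , -0.0248079 ]), 'grasp_force': 0.0, 'gripper_width': 1.0021761012713832}
```

View pics/top0.png

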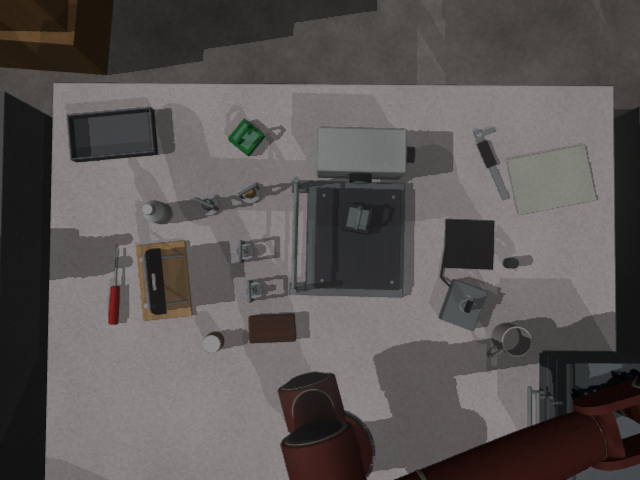

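View pics/scene0.png

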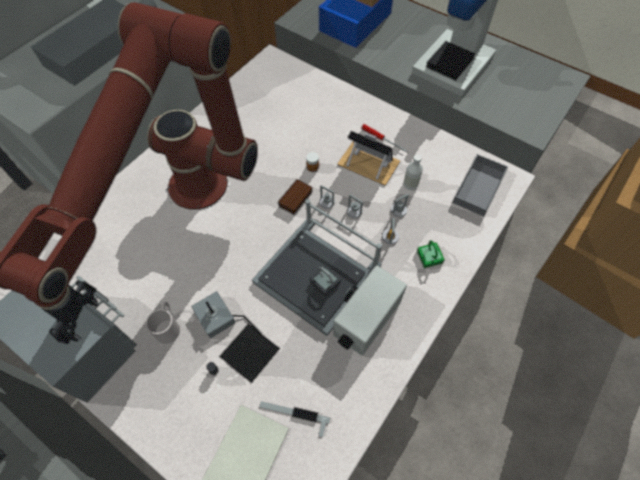

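The top view shows four carriers around (248,190), (208,205), (247,251) and (255,289). The master is at (360,215), the pad at (468,244), the key at (467,303) and the easel at (163,280). I'll zoom in.

```bash
python3 - <<'E'
from h import *
im,_=load('top0'); cv2.imwrite('pics/z1.png',cv2.resize(im[150:350,100:320],None,fx=3,fy=3,interpolation=cv2.INTER_CUBIC)[:600])
im,_=load('scene0'); cv2.imwrite('pics/z2.png',cv2.resize(im[115:315,190:450],None,fx=3,fy=3,interpolation=cv2.INTER_CUBIC))
im,_=load('top0'); cv2.imwrite('pics/z3.png',cv2.resize(im[170:340,290:500],None,fx=3.5,fy=3.5,interpolation=cv2.INTER_CUBIC))
E
```

```text
(no output)
```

View pics/z1.png

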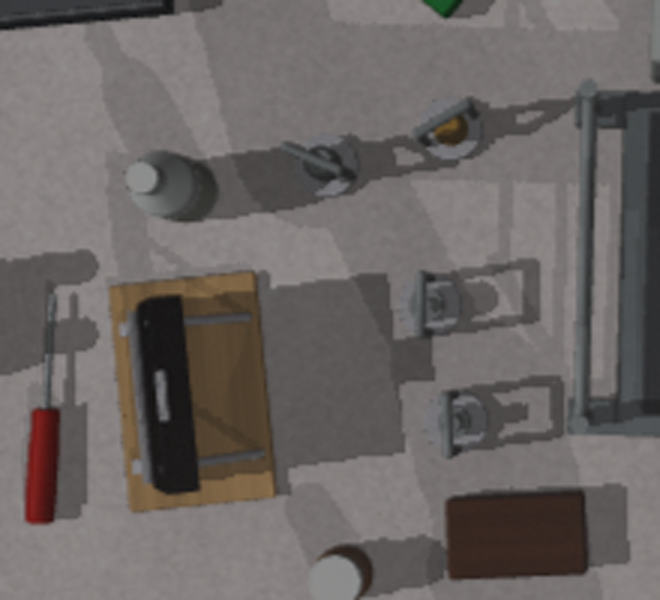

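View pics/z2.png

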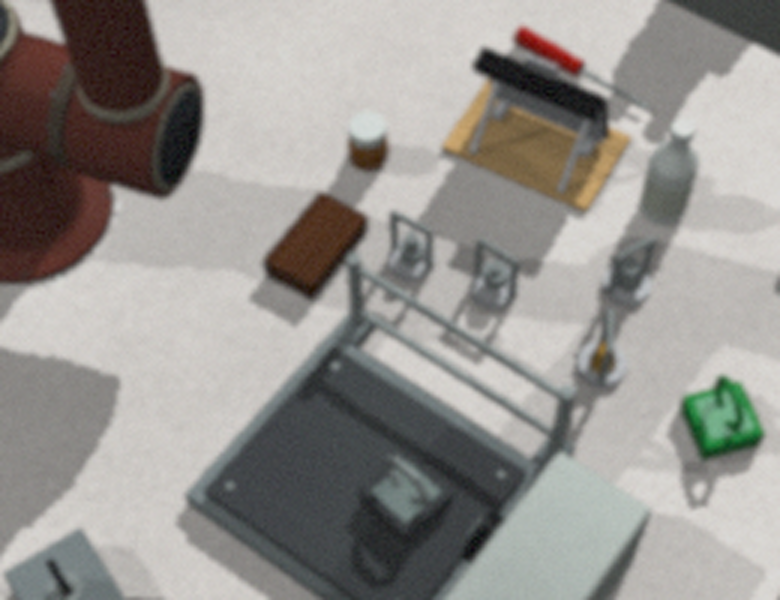

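View pics/z3.png

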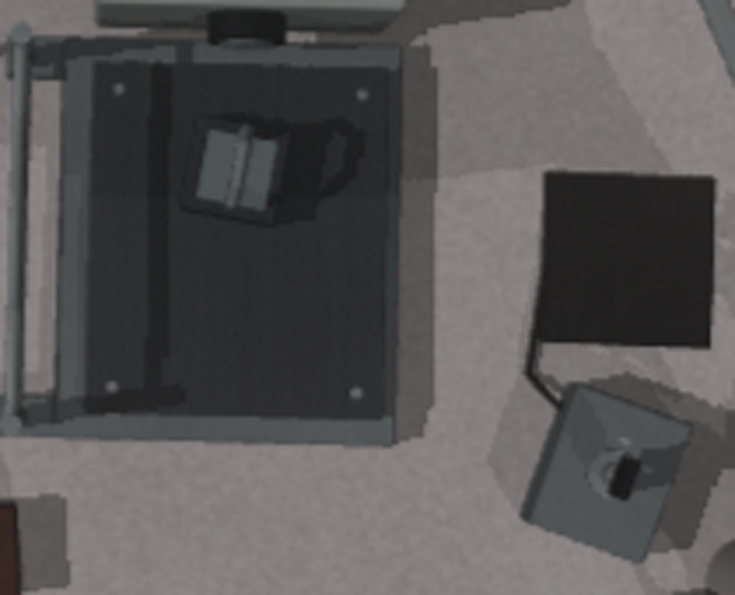

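```bash
python3 - <<'E'
from h import *
_,T=load('top0');_,S=load('scene0')
a=lambda u,v:(100+u/3-.33,150+v/3-.33)
c=lambda u,v:(290+u/3.5-.36,170+v/3.5-.36)
b=lambda u,v:(190+u/3-.33,115+v/3-.33)
def seg(n,p,q,z):
    P=onz(T,*p,z);Q=onz(T,*q,z);d=P-Q;print(n,((P+Q)/2).round(4),'len %.4f ang %.1f'%(np.hypot(*d[:2]),np.degrees(np.arctan2(d[1],d[0]))))
seg('amber',a(420,135),a(472,102),.08)
seg('c2',a(287,148),a(348,178),.08)
seg('c3',a(422,273),a(420,332),.08)
seg('c4',a(446,395),a(446,455),.08)
seg('master',c(246,128),c(236,205),.12)
seg('keybow',c(632,460),c(618,497),.097)
seg('rail',c(22,35),c(12,425),.14)
seg('tab',a(158,370),a(165,420),.17)
for n,pts,z in [('pad',[(544,172),(714,178),(711,347),(541,342)],.004),('stage',[(95,62),(388,68),(388,418),(85,412)],.04),('holes',[(119,89),(362,94),(111,386),(356,393)],.04)]:
    P=np.array([onz(T,*c(*q),z) for q in pts]);print(n,P.mean(0).round(4),P[:,:2].round(3).tolist())
# two-view
for n,p,q in [('tab',a(162,395),None),('c3',a(421,303),b(497,255)),('c4',a(446,425),b(412,222)),('railmid',c(17,232),b(457,325)),('mast',c(241,167),b(413,470))]:
    if q is not None: print(n,tri([(T,*p),(S,*q)]).round(4))
E
```

```text
Traceback (most recent call last):
  File "h.py", line 14, in onz
    d=K['R']@np.array([(u-K['cx'])/K['f'],(v-K['cy'])/K['f'],1]); e=K['eye']; return e+d*(z-e[2])/d[2]
      ~~~~~~^~~~~~~~~~~~~~~~~~~~~~~~~~~~~~~~~~~~~~~~~~~~~~~~~~~~
ValueError: matmul: Input operand 1 has a mismatch in its core dimension 0, with gufunc signature (n?,k),(k,m?)->(n?,m?) (size 3 is different from 4)
```

```bash
sed -i "s/K\['R'\]=np.array(f\['rotation'\])/K['R']=R.from_quat(np.roll(f['rotation'],-1)).as_matrix()/" h.py
for n in top0 scene0; do python3 -c "
from h import *
im,K=load('$n')
if K['R'].shape==(4,): K['R']=R.from_quat(np.roll(K['R'],-1)).as_matrix()
np.save('pics/$n.npy',K,allow_pickle=True)"; done
cat > m.py <<'E'
from h import *
_,T=load('top0');_,S=load('scene0')
a=lambda u,v:(100+u/3-.33,150+v/3-.33)
c=lambda u,v:(290+u/3.5-.36,170+v/3.5-.36)
b=lambda u,v:(190+u/3-.33,115+v/3-.33)
def seg(n,p,q,z):
    P=onz(T,*p,z);Q=onz(T,*q,z);d=P-Q;print(n,((P+Q)/2).round(4),'len %.4f ang %.1f'%(np.hypot(*d[:2]),np.degrees(np.arctan2(d[1],d[0]))))
seg('amber',a(420,135),a(472,102),.08)
seg('c2',a(287,148),a(348,178),.08)
seg('c3',a(422,273),a(420,332),.08)
seg('c4',a(446,395),a(446,455),.08)
seg('master',c(246,128),c(236,205),.12)
seg('keybow',c(632,460),c(618,497),.097)
seg('rail',c(22,35),c(12,425),.14)
seg('tab',a(158,370),a(165,420),.17)
for n,pts,z in [('pad',[(544,172),(714,178),(711,347),(541,342)],.004),('stage',[(95,62),(388,68),(388,418),(85,412)],.04),('holes',[(119,89),(362,94),(111,386),(356,393)],.04)]:
    P=np.array([onz(T,*c(*q),z) for q in pts]);print(n,P.mean(0).round(4),P[:,:2].round(3).tolist())
for n,p,q in [('c3',a(421,303),b(497,255)),('c4',a(446,425),b(412,222)),('railmid',c(17,232),b(457,325)),('mast',c(241,167),b(413,470))]:
    print(n,tri([(T,*p),(S,*q)]).round(4))
E
python3 m.py
```

```text
amber [0.6803 0.2113 0.08  ] len 0.0518 ang 122.9
c2 [0.642  0.3191 0.08  ] len 0.0574 ang 64.2
c3 [0.5252 0.2307 0.08  ] len 0.0495 ang -1.3
c4 [0.4228 0.2086 0.08  ] len 0.0501 ang 0.6
master [ 0.6083 -0.0644  0.12  ] len 0.0546 ang -7.1
keybow [ 0.3903 -0.3391  0.097 ] len 0.0280 ang -20.8
rail [0.5622 0.0917 0.14  ] len 0.2700 ang -1.0
tab [0.4493 0.4233 0.17  ] len 0.0398 ang 8.9
pad [ 0.5483 -0.3648  0.004 ] [[0.614, -0.302], [0.61, -0.43], [0.483, -0.428], [0.486, -0.299]]
stage [ 0.5601 -0.0689  0.04  ] [[0.691, 0.038], [0.688, -0.179], [0.429, -0.179], [0.432, 0.044]]
holes [ 0.5596 -0.0674  0.04  ] [[0.671, 0.02], [0.668, -0.159], [0.451, 0.025], [0.448, -0.156]]
c3 [0.5254 0.2318 0.074 ]
c4 [0.4238 0.2093 0.0802]
railmid [0.562  0.0929 0.1414]
mast [ 0.6123 -0.0614  0.1181]
```

```bash
cat > plan.py <<'E'
# usage: plan.py x y z psi_deg  -> spin first (rad), then shift in mm along tool axes after the spin
import sys; from h import *
s=manip.state(); w,x,y,z=s['tool_rot']; M=R.from_quat([x,y,z,w]).as_matrix(); p=s['tool_pos']
psi=np.degrees(np.arctan2(M[1,0],M[0,0])); print('t %.1f tcp'%s['time'],p.round(4),'psi %.1f j1 %.2f j6 %.2f w %.2f F'%(psi,s['joint_pos'][0],s['joint_pos'][5],s['gripper_width']),s['contact_force'].round(1))
a=list(map(float,sys.argv[1:])); cur=p; c=psi
while a:
    t=np.array(a[:3]); ps=a[3]; a=a[4:]
    q=np.radians(ps); X=np.array([np.cos(q),np.sin(q)]);Y=np.array([np.sin(q),-np.cos(q)]); d=(t-cur)*1e3
    print('to',t,ps,': spin %.3f  tool shift %.1f %.1f %.1f'%(-np.radians(ps-c),d[:2]@X,d[:2]@Y,-d[2])); cur=t;c=ps
E
python3 plan.py .61 -.063 .28 -7
```

```text
t 0.1 tcp [ 0.235  -0.5786  0.2303] psi 22.1 j1 -1.30 j6 -0.12 w 1.00 F [0.2 0.2 1.1]
to [ 0.61  -0.063  0.28 ] -7.0 : spin 0.508  tool shift 309.3 -557.5 -49.7
```

Call:
move_arm(increments=[0,0,-10,0.1016,1,0,0,-10,0.1016,1,0,0,-10,0.1016,1,0,0,-10,0.1016,1,0,0,-10,0.1016,1])

```text
time: 0.57
tool_pos: [0.2351, -0.5788, 0.2812]
tool_rot: [-0.0, 0.998, -0.064, -0.0]
contact_force: [0.3, 0.3, -0.0]
gripper_width: 0.999
grasp_force: 0.0
```

Call:
move_arm(increments=[19,-34,0,0,1,19,-34,0,0,1,19,-34,0,0,1,19,-34,0,0,1,19,-34,0,0,1,19,-34,0,0,1,19,-34,0,0,1,19,-34,0,0,1])

```text
time: 1.23
tool_pos: [0.4198, -0.3258, 0.281]
tool_rot: [-0.0, 0.998, -0.061, -0.0]
contact_force: [0.4, -1.2, 0.3]
gripper_width: 0.999
grasp_force: 0.0
```

Call:
move_arm(increments=[19,-35,0,0,1,19,-35,0,0,1,19,-35,0,0,1,19,-35,0,0,1,20,-36,0,0,1,20,-36,0,0,1,20,-36,0,0,1,20,-36,0,0,1])

```text
time: 1.9
tool_pos: [0.6094, -0.0627, 0.281]
tool_rot: [0.0, 0.998, -0.061, -0.0]
contact_force: [-0.2, -0.4, 0.7]
gripper_width: 1.002
grasp_force: 0.0
```

```bash
python3 plan.py .61 -.063 .28 -7; python3 - <<'E'
from h import *
im,K=grab('wrist','w1')
E
```

```text
t 1.9 tcp [ 0.6094 -0.0627  0.281 ] psi -7.0 j1 -0.22 j6 1.47 w 1.00 F [-0.2 -0.4  0.7]
to [ 0.61  -0.063  0.28 ] -7.0 : spin 0.000  tool shift 0.7 0.2 1.0
```

View pics/w1.png

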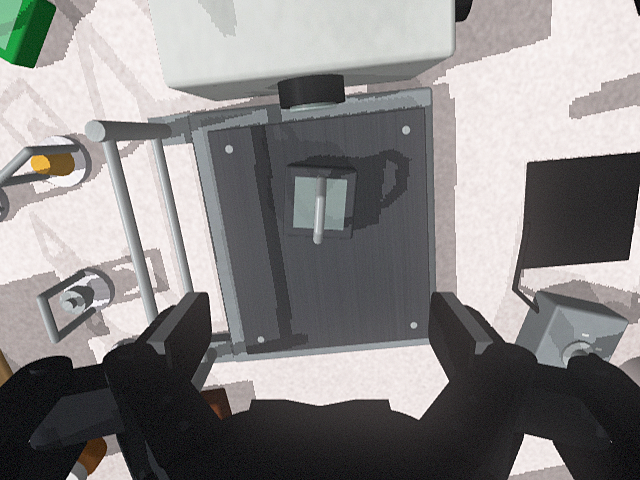

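The wrist view shows the master's ring bar from (320,178) to (318,243). The stage screws are at (229,149), (406,130), (261,339) and (414,325), and the pad is to the right.

```bash
python3 - <<'E'
from h import *
_,K=load('w1')
print('tcp px',proj(K,[.6094,-.0627,.281]).round(0))
P=np.array([onz(K,*q,.04) for q in [(229,149),(406,130),(261,339),(414,325)]]); print('holes',P.mean(0).round(4),P[:,:2].round(4).tolist())
d=P[0]-P[2]+P[1]-P[3];print('yaw',np.degrees(np.arctan2(d[1],d[0])))
for q in [(320,178),(318,243)]: print('ring',onz(K,*q,.12).round(4))
print('glass',np.mean([onz(K,*q,.07) for q in [(292,179),(348,179),(353,228),(295,230)]],0).round(4))
for q in [(292,179),(348,179),(353,228),(295,230)]: print(onz(K,*q,.07).round(4)[:2])
print('block',np.mean([onz(K,*q,.07) for q in [(289,165),(355,167),(354,237),(286,235)]],0).round(4))
for q in [(527,163),(628,260),(525,268),(105,140),(150,300)]: print(q,onz(K,*q,.004).round(4),onz(K,*q,.132).round(4))
E
```

```text
tcp px [320. 296.]
holes [ 0.5587 -0.0649  0.04  ] [[0.671, 0.0238], [0.6676, -0.1573], [0.4499, 0.0275], [0.4464, -0.1536]]
yaw -0.9568947733211429
ring [ 0.64   -0.0663  0.12  ]
ring [ 0.5842 -0.0577  0.12  ]
glass [ 0.6079 -0.0644  0.07  ]
[ 0.6362 -0.0386]
[ 0.6296 -0.0923]
[ 0.5803 -0.0923]
[ 0.5854 -0.0343]
block [ 0.6105 -0.0637  0.07  ]
(527, 163) [ 0.614 -0.299  0.004] [ 0.6332 -0.2297  0.132 ]
(628, 260) [ 0.4815 -0.4243  0.004 ] [ 0.541  -0.3169  0.132 ]
(525, 268) [ 0.4863 -0.3003  0.004 ] [ 0.5443 -0.2306  0.132 ]
(105, 140) [0.6969 0.1679 0.004 ] [0.6909 0.0954 0.132 ]
(150, 300) [0.5003 0.1661 0.004 ] [0.554  0.0942 0.132 ]
```

Call:
move_arm(increments=[0,0,30,0,1,0,0,30,0,1,0,0,35,0,1,0,0,35,0,1,0,0,30,0,1,0,0,23,0,1,0,0,0,0,1])

```text
time: 2.53
tool_pos: [0.6039, -0.0637, 0.0911]
tool_rot: [-0.001, 0.998, -0.061, -0.006]
contact_force: [-1.7, 0.9, -0.8]
gripper_width: 0.999
grasp_force: 0.0
```

Call:
move_arm(increments=[0,0,0,0,0,0,0,0,0,0,0,0,0,0,0,0,0,0,0,0,0,0,0,0,0,0,0,0,0,0,0,0,0,0,0,0,0,0,0,0])

```text
time: 3.2
tool_pos: [0.609, -0.0644, 0.0991]
tool_rot: [-0.0, 0.998, -0.061, 0.0]
contact_force: [-0.4, 2.7, 3.9]
gripper_width: 0.08
grasp_force: 58.4
```

Call:
move_arm(increments=[0,0,-5,0,0,0,0,-15,0,0,0,0,-25,0,0,0,0,-25,0,0,0,0,-25,0,0,0,0,-15,0,0,0,0,0,0,0])

```text
time: 3.78
tool_pos: [0.6103, -0.0653, 0.2121]
tool_rot: [0.001, 0.998, -0.061, 0.003]
contact_force: [0.8, -0.2, -4.0]
gripper_width: 0.082
grasp_force: 58.3
```

```bash
python3 plan.py .548 -.364 .208 -1 .548 -.364 .066 -1
```

```text
t 3.8 tcp [ 0.6103 -0.0653  0.2121] psi -7.0 j1 -0.23 j6 1.47 w 0.08 F [ 0.8 -0.2 -4. ]
to [ 0.548 -0.364  0.208] -1.0 : spin -0.105  tool shift -57.1 299.7 4.1
to [ 0.548 -0.364  0.066] -1.0 : spin -0.000  tool shift 0.0 0.0 142.0
```

Call:
move_arm(increments=[0,0,0,-0.05,0,0,0,0,-0.05,0,-3,15,0,0,0,-5,25,0,0,0,-7,35,0,0,0,-7,40,0,0,0,-7,40,0,0,0,-7,40,0,0,0])

```text
time: 4.45
tool_pos: [0.5664, -0.2598, 0.2051]
tool_rot: [-0.001, 1.0, -0.011, -0.002]
contact_force: [0.7, -0.3, -4.8]
gripper_width: 0.08
grasp_force: 58.4
```

Call:
move_arm(increments=[-7,40,0,0,0,-6,30,0,0,0,-5,20,0,0,0,-3,10,0,0,0,0,5,0,0,0,0,0,0,0,0,0,0,0,0,0])

```text
time: 5.03
tool_pos: [0.5451, -0.362, 0.2072]
tool_rot: [-0.001, 1.0, -0.011, -0.001]
contact_force: [0.1, 0.4, -5.0]
gripper_width: 0.078
grasp_force: 58.4
```

```bash
python3 plan.py .548 -.364 .066 -1; python3 - <<'E'
from h import *
im,K=grab('wrist','w2')
E
```

```text
t 5.0 tcp [ 0.5451 -0.362   0.2072] psi -1.2 j1 -0.70 j6 0.89 w 0.08 F [ 0.1  0.4 -5. ]
to [ 0.548 -0.364  0.066] -1.0 : spin -0.004  tool shift 2.9 1.9 141.2
```

View pics/w2.png

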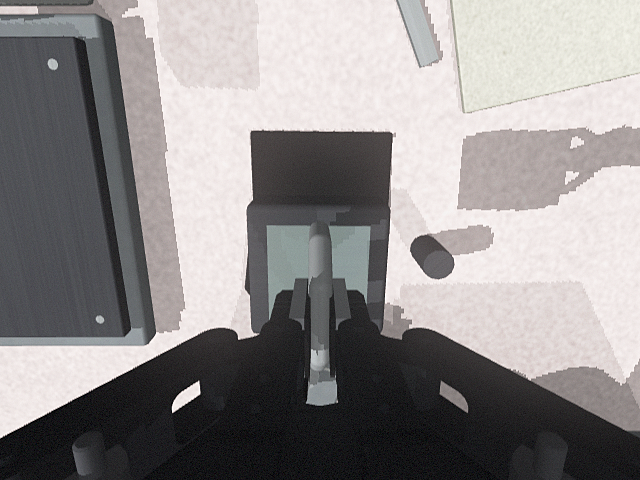

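The pad's far corners are at (251,131) and (392,132), and the master hangs straight in the grip.

```bash
python3 - <<'E'
from h import *
_,K=load('w2')
a=onz(K,251,131,.004);b=onz(K,392,132,.004);print(a,b,(a+b)/2-[.065,0,0])
g=[onz(K,*q,.144+.03) for q in [(248,206),(389,206)]];print(g)
E
```

```text
[ 0.61474675 -0.29998692  0.004     ] [ 0.61105421 -0.42862077  0.004     ] [ 0.54790048 -0.36430384  0.004     ]
[array([ 0.57866289, -0.32700335,  0.174     ]), array([ 0.57718411, -0.39642975,  0.174     ])]
```

Call:
move_arm(increments=[2.5,1.5,10,0,0,2.5,1,25,0,0,0,0,35,0,0,0,0,30,0,0,0,0,20,0,0,0,0,12,0,0,0,0,6,0,0,0,0,0,0,0])

```text
time: 5.75
tool_pos: [0.5497, -0.365, 0.0688]
tool_rot: [-0.001, 1.0, -0.011, -0.001]
contact_force: [-0.5, 0.2, -5.7]
gripper_width: 0.08
grasp_force: 58.4
```

Call:
move_arm(increments=[0,0,3,0,0,0,0,2,0,0,0,0,1,0,0,0,0,0,0,0,0,0,0,0,0])

```text
time: 6.17
tool_pos: [0.5503, -0.3664, 0.0652]
tool_rot: [0.0, 1.0, -0.011, 0.001]
contact_force: [-0.2, -0.3, -4.9]
gripper_width: 0.079
grasp_force: 58.4
```

Call:
move_arm(increments=[0,0,1,0,0,0,0,1,0,0,0,0,1,0,0,0,0,0,0,0])

```text
time: 6.5
tool_pos: [0.5506, -0.3661, 0.0637]
tool_rot: [0.0, 1.0, -0.011, 0.0]
contact_force: [-3.2, 3.8, 6.3]
gripper_width: 0.082
grasp_force: 59.7
```

Call:
move_arm(increments=[0,0,0,0,0.6,0,0,0,0,0.6,0,0,0,0,0.6,0,0,0,0,0.6,0,0,-5,0,0.6,0,0,-15,0,0.6,0,0,-25,0,0.6,0,0,-35,0,0.6])

```text
time: 7.17
tool_pos: [0.5484, -0.3648, 0.1398]
tool_rot: [-0.002, 1.0, -0.011, -0.002]
contact_force: [-0.2, -0.2, -1.5]
gripper_width: 0.601
grasp_force: 0.0
```

Call:
move_arm(increments=[0,0,-40,0,0.6,0,0,-40,0,0.6,0,0,-40,0,0.6,0,0,-20,0,0.6,0,-10,0,0,0.6,0,-25,0,0,0.6,0,-35,0,0,0.6,0,-40,0,0,0.6])

```text
time: 7.83
tool_pos: [0.5518, -0.2556, 0.2814]
tool_rot: [0.0, 1.0, -0.012, -0.0]
contact_force: [0.4, 0.6, -0.0]
gripper_width: 0.599
grasp_force: 0.0
```

Call:
move_arm(increments=[0,-40,0,0,1,0,-40,0,0,1,0,-40,0,0,1,0,-40,0,0,1,0,-40,0,0,1,0,-40,0,0,1,0,-40,0,0,1,0,-40,0,0,1])

```text
time: 8.5
tool_pos: [0.5587, 0.066, 0.2815]
tool_rot: [-0.0, 1.0, -0.011, 0.0]
contact_force: [1.4, 0.5, -0.6]
gripper_width: 0.999
grasp_force: 0.0
```

Call:
move_arm(increments=[0,-40,0,0,1,0,-40,0,0,1,0,-40,0,0,1,0,-30,0,0,1,0,-15,0,0,1,0,-5,0,0,1,0,0,0,0,1])

```text
time: 9.08
tool_pos: [0.5629, 0.2343, 0.2812]
tool_rot: [0.0, 1.0, -0.01, -0.0]
contact_force: [0.2, -0.3, -0.3]
gripper_width: 0.999
grasp_force: 0.0
```

```bash
python3 plan.py .53 .24 .28 -1; python3 - <<'E'
from h import *
im,K=grab('wrist','w3')
im,K=grab('top','top1')
_,K=load('top1')
E
```

```text
t 9.1 tcp [0.5629 0.2343 0.2812] psi -1.2 j1 0.27 j6 1.86 w 1.00 F [ 0.2 -0.3 -0.3]
to [0.53 0.24 0.28] -1.0 : spin -0.003  tool shift -33.0 -5.1 1.2
```

View pics/w3.png

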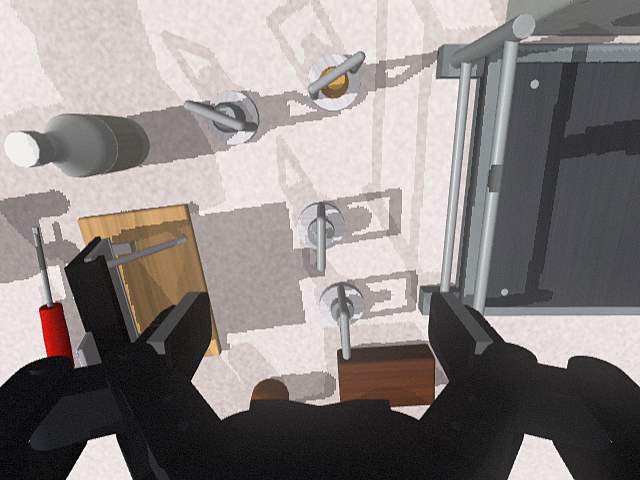

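Bails in the wrist view: amber (312,94)-(361,58), c2 (188,104)-(252,128), c3 (321,206)-(321,271), c4 (342,288)-(347,357).

```bash
python3 - <<'E'
from h import *
_,K=load('w3')
for n,p,q,disc in [('amber',(361,58),(312,94),(334,80)),('c2',(188,104),(252,128),(224,118)),('c3',(321,205),(321,272),(321,227)),('c4',(342,286),(347,358),(342,307))]:
    P=onz(K,*p,.08);Q=onz(K,*q,.08);d=P-Q;print(n,((P+Q)/2).round(4),'len %.4f ang %.1f'%(np.hypot(*d[:2]),np.degrees(np.arctan2(d[1],d[0]))),'disc',onz(K,*disc,.009).round(4)[:2])
E
python3 plan.py .424 .209 .2 -1 .424 .209 .06 -1
```

```text
amber [0.677  0.2178 0.08  ] len 0.0515 ang -56.7 disc [0.6828 0.217 ]
c2 [0.6461 0.3221 0.08  ] len 0.0596 ang 68.6 disc [0.6471 0.3365]
c3 [0.5288 0.2341 0.08  ] len 0.0686 ang -1.2 disc [0.5229 0.2339]
c4 [0.4367 0.2112 0.08  ] len 0.0845 ang 3.4 disc [0.4191 0.2098]
t 9.2 tcp [0.5633 0.2326 0.2813] psi -1.3 j1 0.27 j6 1.86 w 1.00 F [ 0.5 -0.4 -0.3]
to [0.424 0.209 0.2  ] -1.0 : spin -0.006  tool shift -138.9 26.1 81.3
to [0.424 0.209 0.06 ] -1.0 : spin -0.000  tool shift 0.0 0.0 140.0
```

Call:
move_arm(increments=[-10,2,5,0,1,-25,5,15,0,1,-30,5,20,0,1,-30,5,20,0,1,-25,5,15,0,1,-14,3,6,0,1,-5,1,0,0,1,0,0,10,0,1])

```text
time: 9.85
tool_pos: [0.4247, 0.2101, 0.1923]
tool_rot: [-0.001, 1.0, -0.012, 0.002]
contact_force: [0.4, 0.7, 0.6]
gripper_width: 1.004
grasp_force: 0.0
```

Call:
move_arm(increments=[0,0,25,0,1,0,0,35,0,1,0,0,30,0,1,0,0,20,0,1,0,0,12,0,1,0,0,6,0,1,0,0,3,0,1,0,0,0,0,1])

```text
time: 10.52
tool_pos: [0.4248, 0.211, 0.06]
tool_rot: [-0.0, 1.0, -0.011, 0.001]
contact_force: [0.3, 0.8, -0.0]
gripper_width: 1.0
grasp_force: 0.0
```

```bash
python3 plan.py .4235 .209 .059 -1; python3 - <<'E'
from h import *
im,K=grab('wrist','w4')
E
```

```text
t 10.5 tcp [0.4248 0.211  0.06  ] psi -1.3 j1 0.30 j6 1.90 w 1.00 F [ 0.3  0.8 -0. ]
to [0.4235 0.209  0.059 ] -1.0 : spin -0.005  tool shift -1.3 2.0 1.0
```

View pics/w4.png

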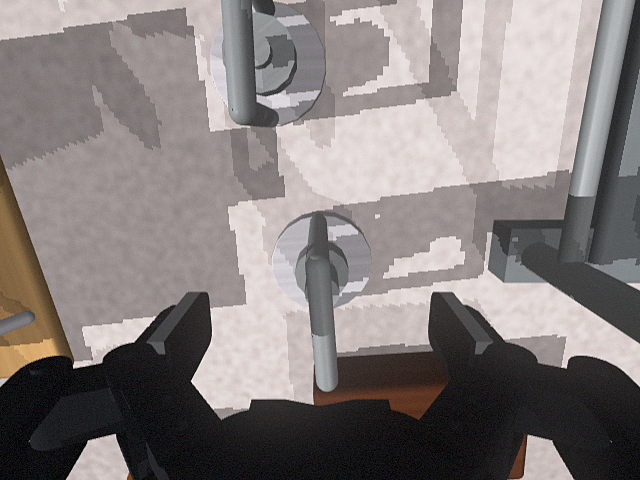

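Call:
move_arm(increments=[0,0,0,0,0,0,0,0,0,0,0,0,0,0,0,0,0,0,0,0,0,0,0,0,0,0,0,0,0,0,0,0,0,0,0,0,0,0,0,0])

```text
time: 11.23
tool_pos: [0.4235, 0.2109, 0.0595]
tool_rot: [0.0, 1.0, -0.011, -0.0]
contact_force: [-2.3, -1.2, 3.8]
gripper_width: 0.081
grasp_force: 58.4
```

Call:
move_arm(increments=[0,0,-5,0,0,0,0,-15,0,0,0,0,-30,0,0,0,0,-40,0,0,0,0,-40,0,0,0,0,-30,0,0,0,0,-15,0,0,0,0,-5,0,0])

```text
time: 11.9
tool_pos: [0.4252, 0.2114, 0.243]
tool_rot: [-0.001, 1.0, -0.011, 0.003]
contact_force: [0.2, -0.1, -2.9]
gripper_width: 0.084
grasp_force: 58.7
```

```bash
python3 plan.py .489 -.12 .24 -1 .489 -.12 .1 -1
```

```text
t 11.9 tcp [0.4252 0.2114 0.243 ] psi -1.3 j1 0.30 j6 1.90 w 0.08 F [ 0.2 -0.1 -2.9]
to [ 0.489 -0.12   0.24 ] -1.0 : spin -0.005  tool shift 69.6 330.2 3.0
to [ 0.489 -0.12   0.1  ] -1.0 : spin -0.000  tool shift 0.0 0.0 140.0
```

Call:
move_arm(increments=[2,10,0,0,0,5,25,0,0,0,8,38,0,0,0,8,38,0,0,0,8,38,0,0,0,8,38,0,0,0,8,38,0,0,0,8,38,0,0,0])

```text
time: 12.57
tool_pos: [0.4711, -0.0554, 0.2359]
tool_rot: [-0.001, 1.0, -0.011, -0.002]
contact_force: [0.7, 0.4, -2.6]
gripper_width: 0.082
grasp_force: 58.6
```

Call:
move_arm(increments=[7,30,0,0,0,4,20,0,0,0,3,12,0,0,0,0,5,0,0,0,0,0,15,0,0,0,0,35,0,0,0,0,35,0,0,0,0,25,0,0])

```text
time: 13.23
tool_pos: [0.4832, -0.1187, 0.1252]
tool_rot: [-0.001, 1.0, -0.01, -0.002]
contact_force: [0.0, 0.1, -4.2]
gripper_width: 0.08
grasp_force: 58.6
```

Call:
move_arm(increments=[0,0,15,0,0,0,0,8,0,0,0,0,3,0,0,0,0,1,0,0,0,0,1,0,0,0,0,1,0,0,0,0,0,0,0])

```text
time: 13.82
tool_pos: [0.4862, -0.1208, 0.1015]
tool_rot: [0.0, 1.0, -0.011, 0.001]
contact_force: [-1.1, 0.3, -2.3]
gripper_width: 0.076
grasp_force: 58.6
```

Call:
move_arm(increments=[0,0,1,0,0,0,0,1,0,0,0,0,0,0,0])

```text
time: 14.07
tool_pos: [0.4863, -0.1212, 0.0997]
tool_rot: [0.001, 1.0, -0.011, 0.001]
contact_force: [-0.7, -1.0, 1.6]
gripper_width: 0.081
grasp_force: 59.1
```

Call:
move_arm(increments=[0,0,0,0,0.6,0,0,0,0,0.6,0,0,0,0,0.6,0,0,0,0,0.6,0,0,-10,0,0.6,0,0,-25,0,0.6,0,0,-35,0,0.6,0,0,-35,0,0.6])

```text
time: 14.73
tool_pos: [0.4846, -0.1201, 0.2041]
tool_rot: [-0.0, 1.0, -0.011, -0.001]
contact_force: [0.6, -0.6, 0.7]
gripper_width: 0.605
grasp_force: 0.0
```

Call:
move_arm(increments=[0,0,-25,0,0.8,0,0,-10,0,1,0,0,0,0,1,0,0,0,0,1])

```text
time: 15.07
tool_pos: [0.4852, -0.1204, 0.2379]
tool_rot: [-0.0, 1.0, -0.011, -0.0]
contact_force: [0.2, 0.3, -0.5]
gripper_width: 1.003
grasp_force: 0.0
```

```bash
cat > knock.py <<'E'
import sys; from h import *
n,ref=sys.argv[1:3]
im,K=grab('top',n); r,_=load(ref)
d=cv2.absdiff(cv2.GaussianBlur(im,(5,5),0),cv2.GaussianBlur(r,(5,5),0)).max(2)>18
d=cv2.morphologyEx(d.astype('uint8'),cv2.MORPH_OPEN,np.ones((3,3)))
c,_,st,ce=cv2.connectedComponentsWithStats(d)
for s,q in zip(st[1:],ce[1:]):
    if s[4]>15 and 90<q[0]<560 and 100<q[1]<340: print(s,q.round(0),onz(K,*q,.04).round(3)[:2])
E
python3 knock.py top2 top0; python3 plan.py .523 .233 .2 -1 .523 .233 .059 -1
```

```text
[ 158  105   45   69 1741] [180. 133.] [0.831 0.394]
[251 161  16  25 291] [260. 171.] [0.731 0.186]
[274 161  11  25 211] [278. 174.] [0.725 0.139]
[ 412  167   66   52 2117] [440. 196.] [ 0.672 -0.281]
[274 187   5   4  17] [276. 188.] [0.687 0.144]
[273 192  11  18 162] [278. 201.] [0.655 0.137]
[246 199  20  10 114] [258. 205.] [0.644 0.191]
[233 200   8   6  40] [236. 202.] [0.65  0.247]
[347 208  22  22 370] [357. 218.] [ 0.612 -0.067]
[208 211  19  31 344] [218. 226.] [0.589 0.292]
[230 210  18  26 131] [238. 222.] [0.6   0.241]
[461 231  24  24 475] [473. 242.] [ 0.552 -0.366]
[372 255  15  32 238] [378. 269.] [ 0.479 -0.122]
[231 256   5   7  27] [233. 259.] [0.503 0.254]
[ 234  260   55   44 1858] [261. 283.] [0.442 0.179]
t 15.1 tcp [ 0.4846 -0.1202  0.2364] psi -1.3 j1 -0.39 j6 1.20 w 1.00 F [ 0.1  0.9 -0.2]
to [0.523 0.233 0.2  ] -1.0 : spin -0.005  tool shift 32.2 -353.8 36.4
to [0.523 0.233 0.059] -1.0 : spin -0.000  tool shift 0.0 0.0 141.0
```

Call:
move_arm(increments=[1,-10,0,0,1,3,-25,0,0,1,4,-38,0,0,1,4,-38,0,0,1,4,-38,0,0,1,4,-38,0,0,1,4,-38,0,0,1,4,-38,0,0,1])

```text
time: 15.78
tool_pos: [0.5178, 0.1443, 0.2358]
tool_rot: [0.0, 1.0, -0.011, -0.002]
contact_force: [0.7, -0.2, -0.6]
gripper_width: 1.005
grasp_force: 0.0
```

Call:
move_arm(increments=[4,-38,0,0,1,0,-28,5,0,1,0,-17,10,0,1,0,-6,10,0,1,0,-2,8,0,1,0,0,3,0,1,0,0,0,0,1])

```text
time: 16.37
tool_pos: [0.5241, 0.2315, 0.1999]
tool_rot: [0.001, 1.0, -0.012, -0.002]
contact_force: [-0.2, -0.4, -0.7]
gripper_width: 1.002
grasp_force: 0.0
```

```bash
cat > bail.py <<'E'
# crop of wrist view around predicted bail x,y (z .08) with the predicted ends drawn
import sys; from h import *
n=sys.argv[1]; x,y,a=map(float,sys.argv[2:5])
im,K=grab('wrist',n); a=np.radians(a)
im=im.copy()
for s in (-1,1): cv2.circle(im,tuple(int(t) for t in proj(K,[x+s*.024*np.cos(a),y+s*.024*np.sin(a),.078])),4,(0,0,255),1)
cv2.imwrite('pics/%s_a.png'%n,im)
E
python3 bail.py w5 .523 .233 -1; python3 plan.py .523 .233 .059 -1
```

```text
t 16.4 tcp [0.5248 0.2315 0.2012] psi -1.4 j1 0.29 j6 1.88 w 1.00 F [-0.2  0.1  1. ]
to [0.523 0.233 0.059] -1.0 : spin -0.006  tool shift -1.8 -1.5 142.2
```

View pics/w5_a.png

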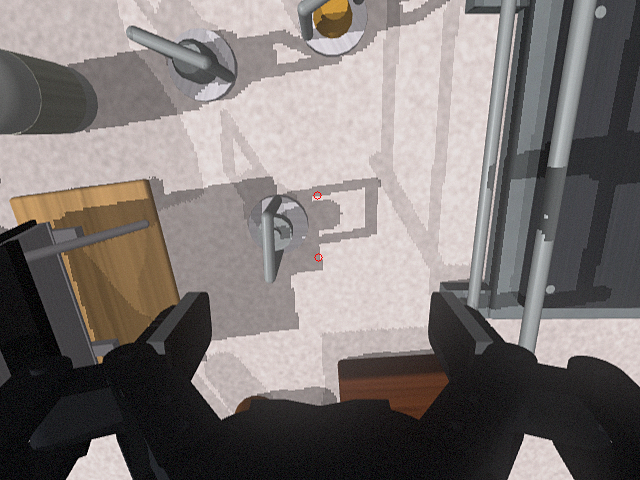

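c3 has been knocked. Its bail's lower end is now at (268,281) and the upper end near (268,218), well left of the predicted red marks.

```bash
python3 - <<'E'
from h import *
_,K=load('w5')
for q in [(268,280),(268,218)]: print(onz(K,*q,.078).round(4))
print('c2',[onz(K,*q,.078).round(4) for q in [(130,31),(208,66)]])
c=onz(K,278,222,.012);print('disc',c.round(4))
E
python3 plan.py .516 .272 .2 -1 .516 .272 .06 -1
```

```text
[0.4809 0.2732 0.078 ]
[0.5306 0.2701 0.078 ]
c2 [array([0.6577, 0.3522, 0.078 ]), array([0.6356, 0.3037, 0.078 ])]
disc [0.5111 0.2709 0.012 ]
t 16.4 tcp [0.5248 0.2315 0.2012] psi -1.4 j1 0.29 j6 1.88 w 1.00 F [-0.2  0.1  1. ]
to [0.516 0.272 0.2  ] -1.0 : spin -0.006  tool shift -9.5 -40.4 1.2
to [0.516 0.272 0.06 ] -1.0 : spin -0.000  tool shift 0.0 0.0 140.0
```

Call:
move_arm(increments=[0,0,0,0.037,1,-5,-10,0,0,1,-7,-17,5,0,1,-4,-9,15,0,1,-1,-3.5,30,0,1,0,0,35,0,1,0,0,28,0,1,0,0,15,0,1])

```text
time: 17.08
tool_pos: [0.5084, 0.2724, 0.0708]
tool_rot: [0.001, 1.0, -0.03, -0.002]
contact_force: [-0.6, 0.0, -0.8]
gripper_width: 1.0
grasp_force: 0.0
```

Call:
move_arm(increments=[0,0,9,0,1,0,0,4,0,1,0,0,0,0,1,0,0,0,0,1])

```text
time: 17.42
tool_pos: [0.5117, 0.2735, 0.0629]
tool_rot: [-0.001, 1.0, -0.03, 0.001]
contact_force: [0.8, -0.1, 0.1]
gripper_width: 0.997
grasp_force: 0.0
```

Call:
move_arm(increments=[0,0,0,0,0,0,0,0,0,0,0,0,0,0,0,0,0,0,0,0,0,0,0,0,0,0,0,0,0,0,0,0,0,0,0,0,0,0,0,0])

```text
time: 18.08
tool_pos: [0.5106, 0.2729, 0.0614]
tool_rot: [0.0, 1.0, -0.03, -0.0]
contact_force: [-0.3, -2.3, 2.2]
gripper_width: 0.08
grasp_force: 58.4
```

Call:
move_arm(increments=[0,0,-5,0,0,0,0,-15,0,0,0,0,-30,0,0,0,0,-40,0,0,0,0,-40,0,0,0,0,-30,0,0,0,0,-15,0,0,0,0,-5,0,0])

```text
time: 18.75
tool_pos: [0.512, 0.2738, 0.2455]
tool_rot: [-0.001, 1.0, -0.03, 0.003]
contact_force: [0.8, -0.7, -3.6]
gripper_width: 0.079
grasp_force: 58.7
```

```bash
python3 plan.py .489 -.012 .24 -3.5
```

```text
t 18.8 tcp [0.512  0.2738 0.2455] psi -3.4 j1 0.36 j6 1.99 w 0.08 F [ 0.8 -0.7 -3.6]
to [ 0.489 -0.012  0.24 ] -3.5 : spin 0.002  tool shift -5.5 286.7 5.5
```

Call:
move_arm(increments=[0,10,0,0,0,-1,25,0,0,0,-1,38,0,0,0,-1,38,0,0,0,-1,38,0,0,0,-1,38,0,0,0,0,38,0,0,0,0,30,0,0,0])

```text
time: 19.42
tool_pos: [0.4882, 0.0161, 0.2377]
tool_rot: [0.0, 1.0, -0.03, -0.003]
contact_force: [1.3, 0.3, -3.1]
gripper_width: 0.081
grasp_force: 58.6
```

Call:
move_arm(increments=[0,18,0,0,0,0,10,0,0,0,0,3,15,0,0,0,0,35,0,0,0,0,35,0,0,0,0,27,0,0,0,0,15,0,0,0,0,7,0,0])

```text
time: 20.08
tool_pos: [0.4847, -0.0112, 0.1016]
tool_rot: [-0.001, 1.0, -0.029, -0.005]
contact_force: [-3.4, -3.7, 14.3]
gripper_width: 0.081
grasp_force: 62.2
```

Call:
move_arm(increments=[0,0,3,0,0,0,0,1,0,0,0,0,1,0,0,0,0,1,0,0,0,0,0,0,0])

```text
time: 20.5
tool_pos: [0.4893, -0.0121, 0.1022]
tool_rot: [0.0, 1.0, -0.03, 0.001]
contact_force: [-0.7, -0.1, -3.5]
gripper_width: 0.08
grasp_force: 58.7
```

Call:
move_arm(increments=[0,0,1,0,0,0,0,1,0,0,0,0,0,0,0])

```text
time: 20.75
tool_pos: [0.49, -0.0127, 0.1012]
tool_rot: [0.001, 1.0, -0.03, 0.001]
contact_force: [-1.2, -2.5, 4.7]
gripper_width: 0.08
grasp_force: 59.5
```

Call:
move_arm(increments=[0,0,0,0,0.6,0,0,0,0,0.6,0,0,0,0,0.6,0,0,0,0,0.6,0,0,-10,0,0.6,0,0,-25,0,0.6,0,0,-35,0,0.6,0,0,-35,0,0.6])

```text
time: 21.42
tool_pos: [0.4878, -0.0118, 0.205]
tool_rot: [-0.0, 1.0, -0.03, -0.001]
contact_force: [1.2, -1.2, -0.3]
gripper_width: 0.596
grasp_force: 0.0
```

Call:
move_arm(increments=[0,0,-25,0,0.8,0,0,-10,0,1,0,0,0,0,1,0,0,0,0,1])

```text
time: 21.75
tool_pos: [0.4885, -0.012, 0.2388]
tool_rot: [-0.0, 1.0, -0.03, -0.0]
contact_force: [0.6, 0.3, -0.3]
gripper_width: 0.996
grasp_force: 0.0
```

```bash
python3 plan.py .645 .325 .24 65
```

```text
t 21.8 tcp [ 0.4885 -0.012   0.2388] psi -3.4 j1 -0.18 j6 1.45 w 1.00 F [ 0.6  0.3 -0.3]
to [0.645 0.325 0.24 ] 65.0 : spin -1.194  tool shift 371.6 -0.6 -1.2
```

Call:
move_arm(increments=[0,0,0,-0.06,1,0,0,0,-0.12,1,0,0,0,-0.12,1,0,0,0,-0.12,1,0,0,0,-0.12,1,0,0,0,-0.12,1,0,0,0,-0.12,1,0,0,0,-0.12,1])

```text
time: 22.42
tool_pos: [0.4871, -0.0118, 0.2357]
tool_rot: [-0.002, 0.912, 0.411, -0.002]
contact_force: [-0.1, -0.6, -1.3]
gripper_width: 0.999
grasp_force: 0.0
```

Call:
move_arm(increments=[0,0,0,-0.12,1,0,0,0,-0.12,1,0,0,0,-0.06,1,10,0,0,0,1,25,0,0,0,1,38,0,0,0,1,38,0,0,0,1,38,0,0,0,1])

```text
time: 23.08
tool_pos: [0.5504, 0.1254, 0.2369]
tool_rot: [-0.001, 0.842, 0.539, -0.001]
contact_force: [0.3, -1.0, 0.2]
gripper_width: 1.003
grasp_force: 0.0
```

Call:
move_arm(increments=[38,0,0,0,1,38,0,0,0,1,38,0,0,0,1,38,0,0,0,1,35,0,0,0,1,22,0,0,0,1,10,0,0,0,1,4,0,0,0,1])

```text
time: 23.75
tool_pos: [0.643, 0.3278, 0.2363]
tool_rot: [-0.0, 0.841, 0.54, -0.002]
contact_force: [-0.6, -0.6, 0.0]
gripper_width: 1.003
grasp_force: 0.0
```

```bash
python3 plan.py .646 .326 .06 65.5; python3 bail.py w6 .646 .326 65.5
python3 - <<'E'
from h import *
im,K=load('w6'); s=proj(K,[.646,.326,.078]); print(s)
E
```

```text
t 23.8 tcp [0.643  0.3278 0.2363] psi 65.4 j1 0.37 j6 0.80 w 1.00 F [-0.6 -0.6  0. ]
to [0.646 0.326 0.06 ] 65.5 : spin -0.002  tool shift -0.4 3.5 176.3
[324.50434227 215.62278693]
```

View pics/w6_a.png

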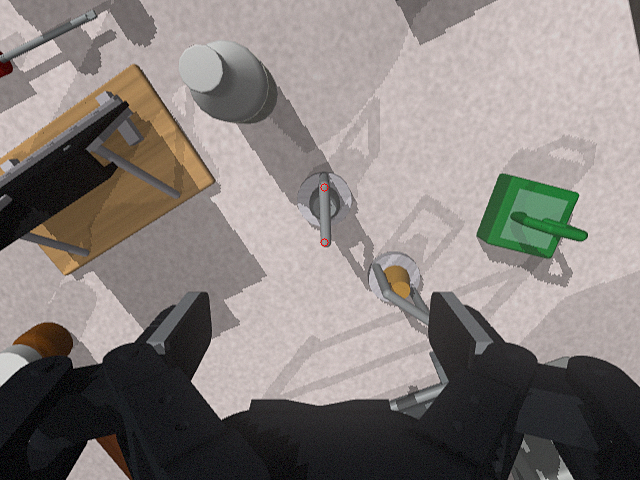

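Call:
move_arm(increments=[0,2,10,0,1,0,1.5,25,0,1,0,0,38,0,1,0,0,38,0,1,0,0,32,0,1,0,0,18,0,1,0,0,10,0,1,0,0,4,0,1])

```text
time: 24.47
tool_pos: [0.6453, 0.3227, 0.0613]
tool_rot: [-0.0, 0.842, 0.539, -0.002]
contact_force: [-1.2, 0.0, 0.2]
gripper_width: 1.001
grasp_force: 0.0
```

Call:
move_arm(increments=[0,0,0,0,0.8,0,0,0,0,0,0,0,0,0,0,0,0,0,0,0,0,0,0,0,0,0,0,0,0,0,0,0,0,0,0,0,0,0,0,0])

```text
time: 25.13
tool_pos: [0.6472, 0.3252, 0.0653]
tool_rot: [-0.0, 0.842, 0.54, 0.001]
contact_force: [-1.6, 0.9, 3.1]
gripper_width: 0.077
grasp_force: 58.5
```

Call:
move_arm(increments=[0,0,-5,0,0,0,0,-15,0,0,0,0,-30,0,0,0,0,-40,0,0,0,0,-40,0,0,0,0,-30,0,0,0,0,-15,0,0,0,0,-5,0,0])

```text
time: 25.8
tool_pos: [0.6484, 0.325, 0.2494]
tool_rot: [0.001, 0.842, 0.54, 0.003]
contact_force: [0.3, -0.1, -3.4]
gripper_width: 0.079
grasp_force: 58.7
```

```bash
python3 plan.py .629 -.125 .24 65.4; python3 - <<'E'
from h import *
_,K=load('w6'); print(onz(K,378,268,.078), onz(K,396,278,.012))
E
```

```text
t 25.8 tcp [0.6484 0.325  0.2494] psi 65.4 j1 0.36 j6 0.79 w 0.08 F [ 0.3 -0.1 -3.4]
to [ 0.629 -0.125  0.24 ] 65.4 : spin -0.001  tool shift -417.2 169.7 9.4
[0.66928292 0.26342464 0.078     ] [0.68204648 0.21696752 0.012     ]
```

Call:
move_arm(increments=[-9,4,0,0,0,-23,9,0,0,0,-37,15,0,0,0,-37,15,0,0,0,-37,15,0,0,0,-37,15,0,0,0,-37,15,0,0,0,-37,15,0,0,0])

```text
time: 26.47
tool_pos: [0.6321, 0.0483, 0.2395]
tool_rot: [-0.002, 0.842, 0.54, -0.003]
contact_force: [1.2, -1.0, -3.3]
gripper_width: 0.077
grasp_force: 58.6
```

Call:
move_arm(increments=[-37,15,0,0,0,-37,15,0,0,0,-37,15,0,0,0,-26,11,0,0,0,-16,6,0,0,0,-8,3,0,0,0,-2,1,15,0,0,0,0,35,0,0])

```text
time: 27.13
tool_pos: [0.6291, -0.1259, 0.1974]
tool_rot: [0.003, 0.842, 0.54, 0.003]
contact_force: [1.7, -0.3, -3.2]
gripper_width: 0.078
grasp_force: 58.6
```

Call:
move_arm(increments=[0,0,35,0,0,0,0,25,0,0,0,0,14,0,0,0,0,7,0,0,0,0,4,0,0,0,0,2,0,0,0,0,1,0,0,0,0,0,0,0])

```text
time: 27.8
tool_pos: [0.628, -0.1251, 0.1082]
tool_rot: [0.001, 0.842, 0.54, 0.001]
contact_force: [0.9, -0.5, -2.9]
gripper_width: 0.078
grasp_force: 58.6
```

Lower about 3 mm more, release and rise.

Call:
move_arm(increments=[0,0,1,0,0,0,0,1,0,0,0,0,1,0,0,0,0,0.5,0,0,0,0,0,0,0])

```text
time: 28.22
tool_pos: [0.6277, -0.1252, 0.1053]
tool_rot: [0.001, 0.842, 0.54, 0.001]
contact_force: [-3.4, 0.9, 5.3]
gripper_width: 0.076
grasp_force: 59.5
```

Call:
move_arm(increments=[0,0,0,0,0.6,0,0,0,0,0.6,0,0,0,0,0.6,0,0,0,0,0.6,0,0,-10,0,0.6,0,0,-25,0,0.6,0,0,-35,0,0.6,0,0,-35,0,0.6])

```text
time: 28.88
tool_pos: [0.6259, -0.1246, 0.2083]
tool_rot: [-0.001, 0.842, 0.54, -0.001]
contact_force: [1.3, -0.7, 0.2]
gripper_width: 0.598
grasp_force: 0.0
```

Call:
move_arm(increments=[0,0,-25,-0.06,0.8,0,0,-10,-0.12,1,0,0,0,-0.12,1,0,0,0,-0.12,1,0,0,0,-0.12,1,0,0,0,-0.12,1,0,0,0,-0.12,1,0,0,0,-0.12,1])

```text
time: 29.55
tool_pos: [0.6268, -0.1249, 0.2437]
tool_rot: [0.0, 0.521, 0.854, 0.0]
contact_force: [-0.3, -1.1, 0.4]
gripper_width: 1.004
grasp_force: 0.0
```

Call:
move_arm(increments=[0,0,0,-0.06,1,0,0,0,-0.04,1,0,0,0,0,1])

```text
time: 29.8
tool_pos: [0.6268, -0.1249, 0.2436]
tool_rot: [0.0, 0.48, 0.878, 0.0]
contact_force: [-0.1, 1.0, -0.5]
gripper_width: 0.999
grasp_force: 0.0
```

```bash
python3 plan.py .678 .217 .24 122.5;  python3 - <<'E'
from h import *
print(manip.state()['joint_pos'].round(2))
im,K=grab('top','top3')
m=cv2.inRange(cv2.cvtColor(im,cv2.COLOR_BGR2HSV),(10,120,60),(30,255,255))
c,_,st,ce=cv2.connectedComponentsWithStats(m)
for s,q in zip(st[1:],ce[1:]):
    if s[4]>5 : print(s,q.round(1),onz(K,*q,.045).round(3)[:2])
im0,_=load('top0')
m=cv2.inRange(cv2.cvtColor(im0,cv2.COLOR_BGR2HSV),(10,120,60),(30,255,255))
c,_,st,ce=cv2.connectedComponentsWithStats(m)
for s,q in zip(st[1:],ce[1:]):
    if 5<s[4] : print('0',s,q.round(1),onz(K,*q,.045).round(3)[:2])
E
```

```text
t 29.8 tcp [ 0.6268 -0.1249  0.2436] psi 122.7 j1 -0.31 j6 -0.88 w 1.00 F [-0.1  1.  -0.5]
to [0.678 0.217 0.24 ] 122.5 : spin 0.003  tool shift 260.9 226.9 3.6
[-0.31  0.08  1.57  0.    1.5  -0.88]
[69  0  8  4 30] [72.7  1.4] [1.174 0.68 ]
[  0  31  75  14 835] [39.  36.6] [1.08  0.766]
[245 190   9   8  39] [249.4 193. ] [0.675 0.212]
0 [70  0  7  4 21] [73.1  1.3] [1.174 0.678]
0 [  0  31  74  14 815] [38.7 36.5] [1.08  0.766]
0 [245 190   8   5  27] [249.  192.2] [0.677 0.213]
```

Call:
move_arm(increments=[8,7,0,0,1,19,17,0,0,1,29,25,0,0,1,29,25,0,0,1,29,25,0,0,1,29,25,0,0,1,29,25,0,0,1,29,25,0,0,1])

```text
time: 30.52
tool_pos: [0.6646, 0.141, 0.2432]
tool_rot: [0.0, 0.48, 0.877, 0.0]
contact_force: [0.4, -0.7, 0.0]
gripper_width: 1.001
grasp_force: 0.0
```

Call:
move_arm(increments=[25,23,0,0,1,17,16,0,0,1,10,9,0,0,1,5,5,0,0,1,0,0,5,0,1,0,0,0,0,1])

```text
time: 31.02
tool_pos: [0.6782, 0.214, 0.2365]
tool_rot: [-0.001, 0.48, 0.877, -0.001]
contact_force: [-0.2, -0.6, -0.2]
gripper_width: 1.002
grasp_force: 0.0
```

```bash
python3 plan.py .679 .215 .06 122.5; python3 - <<'E'
from h import *
im,K=grab('wrist','w7')
m=cv2.inRange(cv2.cvtColor(im,cv2.COLOR_BGR2HSV),(12,130,120),(30,255,255)); m[300:]=0
c,_,st,ce=cv2.connectedComponentsWithStats(m)
for s,q in zip(st[1:],ce[1:]):
    if s[4]>60: print(s,q.round(1),onz(K,*q,.045).round(4)[:2])
print(proj(K,[.679,.215,.078]))
# bright disc outline: largest ellipse near prediction
E
```

```text
t 31.0 tcp [0.6782 0.214  0.2365] psi 122.6 j1 0.20 j6 -0.37 w 1.00 F [-0.2 -0.6 -0.2]
to [0.679 0.215 0.06 ] 122.5 : spin 0.002  tool shift 0.4 1.2 176.5
[330 187   9  26 119] [332.5 198.5] [0.6835 0.2277]
[321.04399051 215.10639302]
```

```bash
python3 - <<'E'
from h import *
im,K=load('w7'); g=cv2.cvtColor(im,cv2.COLOR_BGR2GRAY); h=cv2.cvtColor(im,cv2.COLOR_BGR2HSV)
for r in range(175,256,8): print(r,' '.join('%3d%s'%(g[r,c],'*' if h[r,c,1]>90 else '') for c in range(296,352,3)))
for q in [(310,215),(321,215),(330,215)]: print(q,onz(K,*q,.08).round(4))
E
```

```text
175 192 189 179 193 168 173 182 180  77 104 114 169 162 160 148 170 171 168 168
183 188 193 180 180 187 182 189 131  94 142 174 123 190 186 187 188 187 160 162
191 199 185 180 181 184  87*  78*  84* 104 140 135 110 116* 110* 162 164 165 156 162
199 155 184 180 182  98*  86*  85* 100* 107 137 136 104 127*  98*  79* 163 160 164 163
207 129 180 179 155 125  72*  97* 134* 103 133 137 100 133*  65* 167 161 162 162 163
215 131 125 118 119 119 124 124 121 113 134 135 115 180 173 170 174 164 167 161
223 188 131 129 129 134 125 123 123 112 140 132 137 162 111  99 167 186 171 172
231 104 128 128 124 125 126 125 128 112 138 131 122 163 180 176 180 184 184 186
239 110 111 114 115 111 119 132 130 119 139 130 196 179 189 182 184 187 183 177
247 120 197 174 157 109 111 100 165 168 166 202 183 183 184 183 183 182 189 188
255 191 185 199 132 129 196 187 188 164 174 168 165 167 167 172 193 192 185 195
(310, 215) [0.6709 0.2105 0.08  ]
(321, 215) [0.6787 0.2154 0.08  ]
(330, 215) [0.685  0.2195 0.08  ]
```

Call:
move_arm(increments=[2,2,10,0,1,2,2,25,0,1,0,0,38,0,1,0,0,38,0,1,0,0,32,0,1,0,0,18,0,1,0,0,10,0,1,0,0,4,0,1])

```text
time: 31.73
tool_pos: [0.6784, 0.2191, 0.0598]
tool_rot: [-0.002, 0.48, 0.877, -0.001]
contact_force: [-0.9, -0.2, 0.8]
gripper_width: 1.0
grasp_force: 0.0
```

Call:
move_arm(increments=[0,0,2,0,1,0,0,0,0,0,0,0,0,0,0,0,0,0,0,0,0,0,0,0,0,0,0,0,0,0,0,0,0,0,0,0,0,0,0,0])

```text
time: 32.4
tool_pos: [0.6799, 0.2202, 0.0613]
tool_rot: [0.0, 0.48, 0.877, -0.0]
contact_force: [-0.7, -1.4, 1.6]
gripper_width: 0.079
grasp_force: 58.5
```

Call:
move_arm(increments=[0,0,-5,0,0,0,0,-15,0,0,0,0,-30,0,0,0,0,-40,0,0,0,0,-40,0,0,0,0,-30,0,0,0,0,-15,0,0,0,0,-5,0,0])

```text
time: 33.07
tool_pos: [0.6815, 0.2208, 0.2464]
tool_rot: [0.003, 0.48, 0.877, 0.003]
contact_force: [1.1, -0.0, -2.0]
gripper_width: 0.078
grasp_force: 58.7
```

```bash
python3 plan.py .627 -.01 .24 122.6
```

```text
t 33.1 tcp [0.6815 0.2208 0.2464] psi 122.7 j1 0.21 j6 -0.36 w 0.08 F [ 1.1 -0.  -2. ]
to [ 0.627 -0.01   0.24 ] 122.6 : spin 0.001  tool shift -165.1 -170.2 6.4
```

Call:
move_arm(increments=[-7,-7,0,0,0,-18,-19,0,0,0,-27,-28,0,0,0,-27,-28,0,0,0,-27,-28,0,0,0,-27,-28,0,0,0,-18,-18,0,0,0,-9,-9,0,0,0])

```text
time: 33.73
tool_pos: [0.6244, -0.007, 0.2364]
tool_rot: [-0.003, 0.481, 0.877, -0.002]
contact_force: [1.0, -0.8, -1.5]
gripper_width: 0.077
grasp_force: 58.6
```

Call:
move_arm(increments=[-4,-4,0,0,0,-1,-1,15,0,0,0,0,35,0,0,0,0,35,0,0,0,0,26,0,0,0,0,13,0,0,0,0,7,0,0,0,0,4,0,0])

```text
time: 34.4
tool_pos: [0.6253, -0.0093, 0.1041]
tool_rot: [-0.001, 0.479, 0.878, -0.0]
contact_force: [-0.6, -0.2, -1.4]
gripper_width: 0.081
grasp_force: 58.5
```

Call:
move_arm(increments=[0,0,2,0,0,0,0,1,0,0,0,0,1,0,0,0,0,0,0,0])

```text
time: 34.73
tool_pos: [0.6267, -0.0104, 0.1034]
tool_rot: [0.001, 0.48, 0.877, 0.0]
contact_force: [-0.5, -0.3, -2.5]
gripper_width: 0.076
grasp_force: 58.5
```

Call:
move_arm(increments=[0,0,1,0,0,0,0,1,0,0,0,0,1,0,0,0,0,0,0,0])

```text
time: 35.07
tool_pos: [0.6268, -0.0107, 0.1014]
tool_rot: [0.001, 0.48, 0.877, 0.0]
contact_force: [-3.6, -0.5, 6.9]
gripper_width: 0.08
grasp_force: 59.5
```

Call:
move_arm(increments=[0,0,0,0,0.6,0,0,0,0,0.6,0,0,0,0,0.6,0,0,0,0,0.6,0,0,-10,0,0.6,0,0,-25,0,0.6,0,0,-35,0,0.6,0,0,-40,0,0.6])

```text
time: 35.73
tool_pos: [0.6242, -0.0101, 0.2081]
tool_rot: [-0.002, 0.48, 0.877, -0.001]
contact_force: [0.3, 0.4, -0.8]
gripper_width: 0.596
grasp_force: 0.0
```

Call:
move_arm(increments=[0,0,-40,0.06,0.8,0,0,-35,0.12,0.8,0,0,-15,0.12,0.8,0,0,0,0.12,0.8,0,0,0,0.12,0.8,0,0,0,0.12,0.8,0,0,0,0.12,0.8,0,0,0,0.12,0.8])

```text
time: 36.4
tool_pos: [0.6257, -0.0103, 0.2996]
tool_rot: [0.0, 0.815, 0.579, 0.0]
contact_force: [-0.2, 0.2, -0.4]
gripper_width: 0.805
grasp_force: 0.0
```

Call:
move_arm(increments=[0,0,0,0.12,0.8,0,0,0,0.12,0.8,0,0,0,0.12,0.8,0,0,0,0.12,0.8,0,0,0,0.12,0.8,0,0,0,0.12,0.8,0,0,0,0.12,0.8,0,0,0,0.12,0.8])

```text
time: 37.07
tool_pos: [0.6257, -0.0103, 0.2996]
tool_rot: [0.0, 0.991, 0.137, 0.0]
contact_force: [-0.8, 0.8, 0.2]
gripper_width: 0.802
grasp_force: 0.0
```

Call:
move_arm(increments=[0,0,0,0.12,0.8,0,0,0,0.07,0.8,0,0,0,0,0.8])

```text
time: 37.32
tool_pos: [0.6257, -0.0103, 0.2995]
tool_rot: [0.0, 0.999, 0.045, 0.0]
contact_force: [0.8, 0.7, -0.0]
gripper_width: 0.8
grasp_force: 0.0
```

```bash
python3 plan.py .44 .40 .29 5
```

```text
t 37.3 tcp [ 0.6257 -0.0103  0.2995] psi 5.1 j1 -0.14 j6 1.35 w 0.80 F [ 0.8  0.7 -0. ]
to [0.44 0.4  0.29] 5.0 : spin 0.003  tool shift -149.3 -424.9 9.5
```

Call:
move_arm(increments=[-3,-9,0,0,0.8,-8,-24,0,0,0.8,-13,-37,0,0,0.8,-13,-37,0,0,0.8,-13,-37,0,0,0.8,-13,-37,0,0,0.8,-13,-37,0,0,0.8,-13,-37,0,0,0.8])

```text
time: 37.98
tool_pos: [0.5124, 0.2375, 0.2993]
tool_rot: [-0.0, 0.999, 0.046, 0.0]
contact_force: [0.6, 0.6, 0.5]
gripper_width: 0.803
grasp_force: 0.0
```

Call:
move_arm(increments=[-13,-37,0,0,0.8,-13,-37,0,0,0.8,-13,-37,0,0,0.8,-11,-30,0,0,0.8,-6,-18,0,0,0.8,-3,-8,0,0,0.8,-1,-3,0,0,0.8,0,0,0,0,0.8])

```text
time: 38.65
tool_pos: [0.4386, 0.3995, 0.2989]
tool_rot: [0.0, 0.999, 0.046, 0.0]
contact_force: [0.1, 0.3, -0.2]
gripper_width: 0.8
grasp_force: 0.0
```

```bash
python3 plan.py .44 .41 .29 5; python3 - <<'E'
from h import *
im,K=grab('wrist','w8')
grab('top','top4')
E
```

```text
t 38.6 tcp [0.4386 0.3995 0.2989] psi 5.3 j1 0.61 j6 2.09 w 0.80 F [ 0.1  0.3 -0.2]
to [0.44 0.41 0.29] 5.0 : spin 0.005  tool shift 2.3 -10.3 8.9
```

View pics/w8.png

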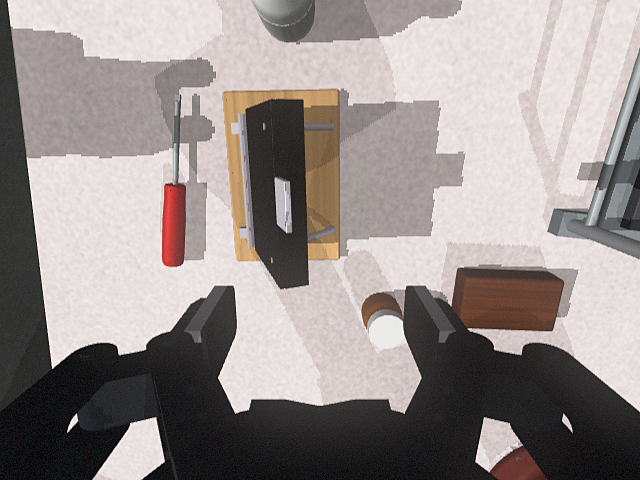

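Shield tab: bright quad (275,177)-(290,178)-(292,230)-(280,233). The lip's back edge runs from (303,100) to (307,285).

```bash
python3 - <<'E'
from h import *
im,K=load('w8')
h=cv2.cvtColor(im,cv2.COLOR_BGR2GRAY)
for r in (185,205,222): print(r,[int(x) for x in h[r,240:316:2]])
def seg(n,p,q,z):
    P=onz(K,*p,z);Q=onz(K,*q,z);d=P-Q;print(n,((P+Q)/2).round(4),'len %.4f ang %.1f'%(np.hypot(*d[:2]),np.degrees(np.arctan2(d[1],d[0]))))
seg('lip back',(303,100),(307,285),.1313)
seg('tabtop',(290,178),(292,230),.170)
seg('tabbase',(275,177),(280,233),.141)
E
```

```text
185 [150, 155, 199, 114, 124, 102, 50, 46, 49, 52, 47, 48, 44, 45, 46, 44, 36, 58, 200, 193, 187, 190, 255, 165, 165, 50, 33, 38, 36, 36, 34, 39, 31, 134, 121, 118, 117, 113]
205 [149, 154, 175, 179, 122, 125, 49, 50, 46, 46, 45, 51, 49, 48, 49, 48, 54, 38, 204, 189, 193, 191, 177, 188, 184, 179, 32, 37, 38, 35, 35, 38, 40, 65, 133, 129, 120, 116]
222 [155, 158, 153, 196, 158, 139, 128, 47, 55, 55, 47, 49, 52, 51, 51, 46, 44, 52, 60, 195, 189, 190, 197, 161, 184, 164, 39, 45, 42, 43, 45, 44, 40, 28, 108, 103, 137, 127]
lip back [0.4497 0.4135 0.1313] len 0.1602 ang 5.9
tabtop [0.4514 0.4229 0.17  ] len 0.0400 ang 6.2
tabbase [0.4436 0.4358 0.141 ] len 0.0477 ang 8.5
```

```bash
python3 plan.py .4495 .43 .22 6 .4495 .43 .147 6
```

```text
t 38.8 tcp [0.4393 0.3985 0.2989] psi 5.2 j1 0.61 j6 2.09 w 0.80 F [-0.2 -0.3 -0.1]
to [0.4495 0.43   0.22  ] 6.0 : spin -0.015  tool shift 13.4 -30.2 78.9
to [0.4495 0.43   0.147 ] 6.0 : spin -0.000  tool shift 0.0 0.0 73.0
```

Call:
move_arm(increments=[0,0,0,-0.015,0.7,3,-7,10,0,0.7,4,-10,25,0,0.6,4,-9,25,0,0.6,2,-4,14,0,0.6,0,0,5,0,0.6,0,0,0,0,0.6])

```text
time: 39.33
tool_pos: [0.448, 0.4298, 0.2173]
tool_rot: [0.001, 0.999, 0.053, -0.002]
contact_force: [-0.2, 0.1, 0.5]
gripper_width: 0.602
grasp_force: 0.0
```

Call:
move_arm(increments=[0,0,15,0,0.6,0,0,22,0,0.6,0,0,18,0,0.6,0,0,10,0,0.6,0,0,5,0,0.6,0,0,3,0,0.6,0,0,0,0,0.6,0,0,0,0,0.6])

```text
time: 40.0
tool_pos: [0.4492, 0.4311, 0.1481]
tool_rot: [-0.001, 0.999, 0.053, 0.001]
contact_force: [0.6, -0.2, 1.0]
gripper_width: 0.605
grasp_force: 0.0
```

```bash
python3 plan.py .4495 .43 .147 6; python3 - <<'E'
from h import *
im,K=grab('wrist','w9')
h=cv2.cvtColor(im,cv2.COLOR_BGR2GRAY)
h=cv2.resize(h,(640,480))
for p in [(.4495,.43,.157)]: print(proj(K,p))
E
```

```text
t 40.0 tcp [0.4492 0.4311 0.1481] psi 6.1 j1 0.65 j6 2.11 w 0.61 F [ 0.6 -0.2  1. ]
to [0.4495 0.43   0.147 ] 6.0 : spin 0.001  tool shift 0.2 1.1 1.1
[323.16867068 305.5025615 ]
```

View pics/w9.png

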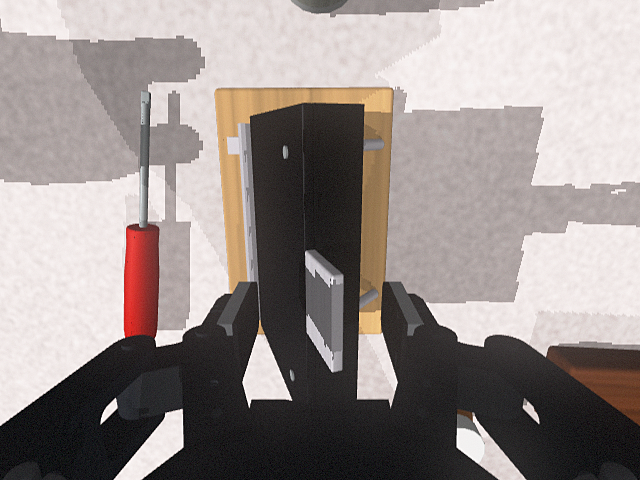

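The tab, about (305–343, 250–370), sits midway between the fingers. Closing now.

Call:
move_arm(increments=[0,0,1,0,0.3,0,0,0,0,0.2,0,0,0,0,0.15,0,0,0,0,0.1,0,0,0,0,0.05,0,0,0,0,0,0,0,0,0,0,0,0,0,0,0])

```text
time: 40.72
tool_pos: [0.4485, 0.434, 0.1476]
tool_rot: [-0.004, 0.999, 0.053, 0.001]
contact_force: [-1.7, 7.2, 2.8]
gripper_width: 0.108
grasp_force: 55.1
```

Call:
move_arm(increments=[0,1,-3,0,0,0,2,-5,0,0,0,2,-6,0,0,0,2,-6,0,0,0,1,-5,0,0,0,0,-4,0,0,0,0,0,0,0])

```text
time: 41.3
tool_pos: [0.449, 0.4259, 0.176]
tool_rot: [-0.004, 0.999, 0.053, 0.0]
contact_force: [-0.6, 7.0, 0.8]
gripper_width: 0.106
grasp_force: 55.0
```

Call:
move_arm(increments=[0,-4,-2,0,0,0,-8,-4,0,0,0,-10,-5,0,0,0,-10,-5,0,0,0,-8,-4,0,0,0,-5,-2,0,0,0,0,0,0,0])

```text
time: 41.88
tool_pos: [0.4444, 0.4678, 0.1965]
tool_rot: [0.0, 0.999, 0.053, -0.0]
contact_force: [0.6, 0.3, -3.0]
gripper_width: 0.045
grasp_force: 58.6
```

Call:
move_arm(increments=[0,0,-10,0.03,0,0,0,-20,0.03,0,0,0,-30,0.03,0,0,0,-25,0.03,0,0,0,-15,0,0,0,0,-5,0,0,0,0,0,0,0])

```text
time: 42.47
tool_pos: [0.4452, 0.4674, 0.303]
tool_rot: [-0.001, 1.0, -0.007, 0.001]
contact_force: [-0.5, 0.4, -3.0]
gripper_width: 0.046
grasp_force: 58.6
```

```bash
python3 plan.py .562 .16 .30 -1;  python3 - <<'E'
from h import *
im,K=grab('wrist','w10')
g=cv2.cvtColor(im,cv2.COLOR_BGR2GRAY)
for r in (120,160,200,230,250,270,290): print(r,[int(x) for x in g[r,230:410:5]])
E
```

```text
t 42.5 tcp [0.4452 0.4674 0.303 ] psi -0.8 j1 0.69 j6 2.28 w 0.05 F [-0.5  0.4 -3. ]
to [0.562 0.16  0.3  ] -1.0 : spin 0.003  tool shift 122.2 305.3 3.0
120 [183, 101, 217, 131, 144, 225, 226, 225, 220, 227, 174, 179, 179, 181, 176, 155, 172, 57, 56, 48, 56, 54, 56, 53, 49, 51, 53, 51, 56, 50, 47, 130, 122, 172, 176, 174]
160 [144, 102, 144, 144, 137, 186, 225, 222, 212, 219, 214, 169, 178, 171, 204, 127, 102, 53, 51, 52, 48, 44, 47, 50, 42, 47, 42, 40, 38, 47, 128, 127, 134, 168, 167, 173]
200 [224, 157, 190, 164, 168, 163, 164, 245, 230, 216, 221, 216, 173, 180, 165, 203, 125, 55, 47, 55, 44, 45, 45, 44, 47, 46, 43, 43, 40, 51, 124, 131, 127, 123, 176, 168]
230 [121, 115, 92, 82, 174, 169, 176, 167, 240, 231, 236, 237, 237, 171, 169, 169, 210, 50, 59, 49, 47, 47, 45, 42, 46, 40, 48, 47, 48, 42, 142, 115, 102, 136, 171, 167]
250 [123, 122, 101, 86, 176, 179, 172, 175, 233, 239, 239, 234, 235, 215, 191, 169, 186, 100, 103, 41, 47, 46, 43, 44, 41, 47, 40, 47, 51, 77, 177, 193, 196, 201, 137, 157]
270 [118, 118, 104, 89, 179, 178, 172, 160, 240, 237, 237, 234, 237, 233, 191, 176, 169, 96, 99, 108, 49, 51, 43, 41, 49, 47, 43, 47, 43, 235, 216, 212, 219, 232, 235, 214]
290 [236, 237, 242, 239, 236, 236, 240, 236, 239, 243, 233, 218, 98, 103, 88, 84, 79, 136, 136, 134, 85, 75, 81, 48, 48, 48, 51, 43, 47, 222, 209, 224, 218, 221, 218, 207]
```

Call:
move_arm(increments=[4,9,0,0,0,9,23,0,0,0,14,36,0,0,0,14,36,0,0,0,14,36,0,0,0,14,36,0,0,0,14,36,0,0,0,14,36,0,0,0])

```text
time: 43.18
tool_pos: [0.5375, 0.2153, 0.2991]
tool_rot: [0.001, 1.0, -0.007, -0.002]
contact_force: [0.8, -0.3, -3.3]
gripper_width: 0.047
grasp_force: 58.7
```

Call:
move_arm(increments=[13,30,0,0,0,8,18,0,0,0,4,9,0,0,0,0,0,0,0,0,0,0,0,0,0])

```text
time: 43.6
tool_pos: [0.5617, 0.1608, 0.3004]
tool_rot: [-0.0, 1.0, -0.007, -0.001]
contact_force: [0.2, -0.3, -2.4]
gripper_width: 0.043
grasp_force: 58.8
```

```bash
python3 plan.py .562 .16 .20 -1;  python3 - <<'E'
from h import *
im,K=grab('wrist','w11')
g=cv2.cvtColor(im,cv2.COLOR_BGR2GRAY)
for z in(.125,.13): print([proj(K,[x,.094,z]).round(0).tolist() for x in (.45,.52,.562,.62,.68)])
for r in range(60,320,20): print(r,[int(x) for x in g[r,300:480:4]])
E
```

```text
t 43.6 tcp [0.5617 0.1608 0.3004] psi -0.8 j1 0.15 j6 1.74 w 0.04 F [ 0.2 -0.3 -2.4]
to [0.562 0.16  0.2  ] -1.0 : spin 0.003  tool shift 0.3 0.8 100.4
[[391.0, 322.0], [394.0, 254.0], [395.0, 209.0], [398.0, 142.0], [401.0, 64.0]]
[[392.0, 325.0], [395.0, 256.0], [397.0, 210.0], [399.0, 142.0], [403.0, 63.0]]
60 [242, 242, 227, 216, 215, 237, 241, 242, 239, 236, 241, 236, 237, 213, 218, 220, 224, 119, 140, 130, 136, 133, 124, 111, 94, 180, 203, 156, 90, 94, 95, 89, 91, 92, 87, 80, 82, 143, 137, 135, 140, 135, 133, 137, 139]
80 [234, 231, 219, 225, 217, 237, 241, 232, 243, 243, 238, 236, 243, 224, 216, 218, 243, 68, 70, 70, 62, 216, 156, 65, 52, 198, 186, 126, 158, 154, 152, 140, 139, 67, 76, 83, 81, 81, 74, 81, 87, 80, 81, 84, 84]
100 [233, 240, 217, 226, 207, 240, 251, 215, 213, 226, 227, 233, 227, 207, 219, 235, 235, 232, 228, 241, 143, 198, 122, 223, 153, 222, 182, 113, 153, 155, 153, 136, 150, 74, 89, 78, 77, 84, 84, 85, 50, 52, 42, 50, 47]
120 [238, 239, 222, 240, 70, 71, 61, 66, 67, 64, 67, 62, 61, 56, 58, 62, 57, 60, 57, 54, 36, 184, 109, 210, 79, 117, 120, 85, 151, 154, 138,
[... 1180 characters left out ...]
9, 150, 134, 137, 66, 88, 88, 91, 83, 86, 89, 58, 55, 61, 94, 117, 127, 125, 65]
260 [237, 233, 232, 250, 107, 103, 102, 54, 60, 52, 52, 51, 50, 49, 49, 43, 47, 46, 46, 218, 103, 212, 75, 118, 120, 156, 149, 151, 137, 77, 94, 89, 88, 88, 84, 87, 86, 197, 165, 164, 129, 216, 120, 119, 124]
280 [86, 89, 85, 47, 126, 134, 138, 53, 82, 82, 85, 45, 46, 45, 44, 46, 43, 43, 37, 178, 84, 81, 98, 116, 114, 157, 154, 139, 139, 64, 91, 88, 90, 82, 92, 91, 89, 89, 88, 76, 55, 192, 237, 122, 81]
300 [94, 85, 88, 45, 135, 133, 143, 49, 82, 79, 78, 38, 41, 35, 36, 37, 40, 39, 28, 152, 101, 111, 206, 176, 88, 104, 160, 159, 156, 146, 133, 135, 135, 131, 136, 138, 140, 136, 132, 132, 128, 131, 128, 131, 130]
```

```bash
python3 - <<'E'
from h import *
im,K=load('w11')
g=cv2.cvtColor(im,cv2.COLOR_BGR2GRAY)
print([(r,int(g[r,330:370].mean())) for r in range(100,124,2)])
print([(c,int(g[190:215,c].mean())) for c in range(308,322)],[(c,int(g[190:215,c].mean())) for c in range(374,386)])
for z in (.28,.285,.29,.295): print(z,proj(K,[.6417,.155,z+.005]).round(1),proj(K,[.5617,.1608+.0025,z+.005]).round(1),proj(K,[.5617,.1608-.0245,z+.005]).round(1))
E
```

```text
[(100, 224), (102, 48), (104, 64), (106, 64), (108, 63), (110, 63), (112, 62), (114, 62), (116, 62), (118, 61), (120, 61), (122, 60)]
[(308, 227), (309, 222), (310, 225), (311, 226), (312, 239), (313, 134), (314, 58), (315, 64), (316, 67), (317, 68), (318, 67), (319, 65), (320, 65), (321, 66)] [(374, 46), (375, 43), (376, 36), (377, 49), (378, 218), (379, 206), (380, 176), (381, 169), (382, 143), (383, 103), (384, 153), (385, 245)]
0.28 [331.7 101.3] [315.  282.2] [372.5 281.4]
0.285 [332.  100.3] [314.9 286.5] [374.1 285.7]
0.29 [332.4  99.3] [314.7 291.1] [375.6 290.3]
0.295 [332.9  98.2] [314.6 296.1] [377.3 295.2]
```

Call:
move_arm(increments=[0,3,10,0,0,0,6,25,0,0,0,8,35,0,0,0,5,25,0,0,0,2,10,0,0,0,0,5,0,0,0,0,0,0,0])

```text
time: 44.23
tool_pos: [0.5614, 0.1374, 0.1908]
tool_rot: [-0.0, 1.0, -0.007, -0.001]
contact_force: [0.3, 0.9, -2.0]
gripper_width: 0.044
grasp_force: 58.7
```

Call:
move_arm(increments=[0,4,0,0,0,0,10,0,0,0,0,10,0,0,0,0,7,0,0,0,0,2,0,0,0,0,0,0,0,0,0,0,0,0,0])

```text
time: 44.82
tool_pos: [0.5617, 0.1034, 0.1921]
tool_rot: [-0.0, 1.0, -0.007, 0.0]
contact_force: [-0.2, -0.7, -3.0]
gripper_width: 0.045
grasp_force: 58.7
```

Call:
move_arm(increments=[0,0,5,0,0,0,0,10,0,0,0,0,8,0,0,0,0,4,0,0,0,0,2,0,0,0,0,0,0,0])

```text
time: 45.32
tool_pos: [0.5608, 0.1038, 0.1614]
tool_rot: [0.0, 1.0, -0.007, -0.001]
contact_force: [-0.4, 0.5, -2.0]
gripper_width: 0.043
grasp_force: 58.7
```

```bash
python3 plan.py .562 .104 .150 -1;  python3 - <<'E'
from h import *
im,K=grab('wrist','w12')
g=cv2.cvtColor(im,cv2.COLOR_BGR2GRAY)
for r in (30,60,90,110,130,160,200,240): print(r,[int(x) for x in g[r,296:400:3]])
print([proj(K,[x,.093,.13]).round(0).tolist() for x in (.6,.65,.69)],[proj(K,[.642,.104+d,.144]).round(0).tolist() for d in (.0025,-.0245)])
E
```

```text
t 45.3 tcp [0.5608 0.1038 0.1614] psi -0.8 j1 0.05 j6 1.64 w 0.04 F [-0.4  0.5 -2. ]
to [0.562 0.104 0.15 ] -1.0 : spin 0.003  tool shift 1.2 -0.2 11.4
30 [226, 224, 225, 225, 223, 238, 138, 136, 138, 127, 106, 203, 183, 200, 200, 185, 178, 148, 119, 108, 115, 109, 115, 107, 108, 112, 74, 93, 112, 86, 85, 141, 139, 138, 141]
60 [219, 220, 222, 220, 236, 233, 238, 241, 239, 240, 218, 201, 181, 201, 196, 187, 169, 140, 109, 246, 226, 223, 226, 218, 234, 57, 84, 161, 154, 157, 154, 153, 157, 137, 138]
90 [220, 221, 223, 240, 239, 243, 243, 241, 236, 231, 186, 180, 182, 200, 180, 170, 146, 112, 88, 228, 217, 217, 221, 211, 134, 65, 88, 157, 154, 153, 152, 151, 157, 137, 141]
110 [219, 217, 214, 238, 239, 244, 51, 56, 65, 65, 66, 57, 56, 62, 63, 57, 58, 52, 58, 58, 48, 54, 46, 55, 50, 45, 47, 50, 47, 107, 105, 102, 84, 90, 87]
130 [223, 216, 219, 221, 239, 240, 51, 65, 61, 60, 54, 56, 56, 58, 58, 55, 47, 49, 51, 53, 44, 52, 44, 48, 43, 44, 43, 51, 35, 102, 102, 103, 89, 91, 85]
160 [224, 224, 222, 220, 237, 243, 51, 62, 64, 57, 57, 49, 53, 53, 53, 48, 51, 46, 50, 48, 50, 48, 44, 43, 44, 43, 45, 42, 110, 101, 101, 106, 80, 87, 85]
200 [216, 219, 227, 221, 240, 239, 51, 64, 63, 60, 57, 57, 58, 57, 48, 48, 42, 45, 48, 48, 43, 42, 42, 37, 43, 48, 42, 23, 98, 93, 79, 82, 81, 84, 33]
240 [220, 223, 225, 218, 243, 242, 55, 61, 61, 61, 58, 57, 59, 57, 55, 49, 52, 46, 50, 45, 40, 39, 41, 46, 28, 35, 33, 105, 97, 99, 82, 79, 82, 30, 45]
[[342.0, 193.0], [342.0, 82.0], [342.0, -21.0]] [[311.0, 99.0], [376.0, 98.0]]
```

Call:
move_arm(increments=[0,-2.5,0,0,0,0,0,2,0,0,0,0,2,0,0,0,0,2,0,0,0,0,0,0,0,0,0,0,0,0])

```text
time: 45.87
tool_pos: [0.5614, 0.1062, 0.1566]
tool_rot: [0.0, 1.0, -0.007, -0.0]
contact_force: [-0.5, 1.1, -3.3]
gripper_width: 0.046
grasp_force: 58.8
```

Call:
move_arm(increments=[0,0,1,0,0,0,0,1,0,0,0,0,1,0,0,0,0,0,0,0,0,0,0,0,0])

```text
time: 46.28
tool_pos: [0.5615, 0.1062, 0.1537]
tool_rot: [-0.0, 1.0, -0.007, -0.0]
contact_force: [0.1, -0.9, -2.2]
gripper_width: 0.042
grasp_force: 58.8
```

Call:
move_arm(increments=[0,0,1,0,0,0,0,1,0,0,0,0,1,0,0,0,0,0,0,0,0,0,0,0,0])

```text
time: 46.7
tool_pos: [0.5615, 0.1062, 0.1507]
tool_rot: [0.0, 1.0, -0.007, -0.0]
contact_force: [0.6, 0.2, -3.1]
gripper_width: 0.047
grasp_force: 58.8
```

Call:
move_arm(increments=[0,0,1,0,0,0,0,1,0,0,0,0,1,0,0,0,0,0,0,0,0,0,0,0,0])

```text
time: 47.12
tool_pos: [0.5618, 0.1063, 0.1488]
tool_rot: [-0.0, 1.0, -0.007, 0.0]
contact_force: [-2.4, -0.8, 5.0]
gripper_width: 0.045
grasp_force: 59.7
```

Call:
move_arm(increments=[0,0,1,0,0,0,0,1,0,0,0,0,0,0,0,0,0,0,0,0])

```text
time: 47.45
tool_pos: [0.5621, 0.1064, 0.1488]
tool_rot: [-0.0, 1.0, -0.007, 0.001]
contact_force: [-6.8, 0.1, 12.1]
gripper_width: 0.044
grasp_force: 61.0
```

Call:
move_arm(increments=[0,0,-1,0,0,0,0,0,0,0.08,0,0,0,0,0.12,0,0,0,0,0.2,0,0,0,0,0.4,0,0,0,0,0.5,0,0,0,0,0.5,0,0,0,0,0.5])

```text
time: 48.12
tool_pos: [0.5615, 0.1062, 0.1466]
tool_rot: [0.0, 1.0, -0.007, -0.0]
contact_force: [-0.7, -0.8, -0.0]
gripper_width: 0.501
grasp_force: 0.0
```

Call:
move_arm(increments=[0,0,-10,0,0.5,0,0,-25,0,0.5,0,0,-35,0,0.5,0,0,-35,0,0.5,0,0,-30,0,0.5,0,0,-15,0,0.5,0,0,0,0,0.5])

```text
time: 48.7
tool_pos: [0.5636, 0.1064, 0.3028]
tool_rot: [-0.0, 1.0, -0.007, 0.005]
contact_force: [0.3, -0.2, 0.6]
gripper_width: 0.497
grasp_force: 0.0
```

```bash
python3 plan.py .39 -.339 .3 -20.8; python3 - <<'E'
from h import *
im,K=grab('wrist','w13')
E

```

```text
t 48.7 tcp [0.5636 0.1064 0.3028] psi -0.8 j1 0.06 j6 1.64 w 0.50 F [ 0.3 -0.2  0.6]
to [ 0.39  -0.339  0.3  ] -20.8 : spin 0.349  tool shift -4.1 478.0 2.8
```

View pics/w13.png

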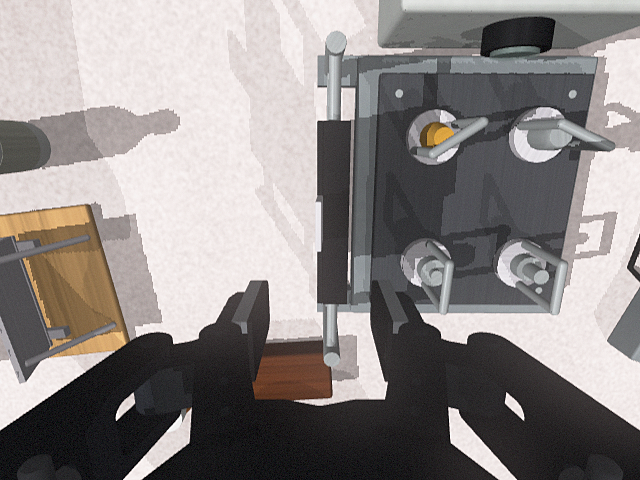

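All four carriers are on the stage (discs near (434,135), (541,133), (427,265) and (527,265)), and the shield hangs between the posts. Next is the key.

Call:
move_arm(increments=[0,0,0,0.117,0.5,0,0,0,0.117,0.5,0,0,0,0.117,0.5,0,10,0,0,0.5,-1,25,0,0,0.5,-1,40,0,0,0.5,-1,40,0,0,0.5,-1,40,0,0,0.5])

```text
time: 49.42
tool_pos: [0.5005, -0.0384, 0.2943]
tool_rot: [0.0, 0.984, -0.179, -0.002]
contact_force: [0.4, 0.5, 0.5]
gripper_width: 0.504
grasp_force: 0.0
```

Call:
move_arm(increments=[0,40,0,0,0.5,0,40,0,0,0.5,0,40,0,0,0.5,0,40,0,0,0.5,0,40,0,0,0.5,0,40,0,0,0.5,0,40,0,0,0.5,0,25,0,0,0.5])

```text
time: 50.08
tool_pos: [0.3907, -0.3246, 0.2944]
tool_rot: [-0.0, 0.983, -0.181, -0.002]
contact_force: [0.1, -0.9, -0.0]
gripper_width: 0.503
grasp_force: 0.0
```

Call:
move_arm(increments=[0,13,0,0,0.5,0,5,10,0,0.5,0,0,25,0,0.5,0,0,10,0,0.5,0,0,5,0,0.5,0,0,0,0,0.5])

```text
time: 50.58
tool_pos: [0.3868, -0.337, 0.2442]
tool_rot: [-0.001, 0.984, -0.181, -0.002]
contact_force: [-0.3, -0.1, -0.5]
gripper_width: 0.5
grasp_force: 0.0
```

```bash
python3 plan.py .39 -.339 .2 -20.8; python3 - <<'E'
from h import *
im,K=grab('wrist','w14')
g=cv2.cvtColor(im,cv2.COLOR_BGR2GRAY)
p=proj(K,[.39,-.339,.097]);print(p)
x,y=p.astype(int)
m=(g<60).astype('uint8'); 
c,l,st,ce=cv2.connectedComponentsWithStats(m)
for i in range(1,c):
    if st[i][4]>80 and abs(ce[i][0]-x)<120 and abs(ce[i][1]-y)<120: print(st[i],ce[i].round(1),cv2.minAreaRect(np.argwhere(l==i)[:,::-1].astype('float32')))
for r in range(y-50,y+51,7): print(r,[int(v) for v in g[r,x-48:x+49:4]])
E
```

```text
t 50.6 tcp [ 0.3868 -0.337   0.2442] psi -20.8 j1 -0.86 j6 1.07 w 0.50 F [-0.3 -0.1 -0.5]
to [ 0.39  -0.339  0.2  ] -20.8 : spin -0.000  tool shift 3.7 0.7 44.2
[321.47710064 212.77049515]
[317 190  11  40 187] [322.3 203.6] ((321.9857482910156, 209.51510620117188), (39.188934326171875, 9.113706588745117), 88.31531524658203)
162 [99, 139, 138, 134, 141, 140, 153, 155, 156, 156, 150, 150, 153, 155, 151, 150, 158, 152, 150, 153, 150, 155, 158, 107, 94]
169 [189, 136, 136, 137, 140, 139, 137, 138, 142, 157, 156, 155, 154, 153, 153, 146, 154, 155, 159, 133, 101, 105, 109, 113, 96]
176 [236, 140, 138, 140, 140, 140, 141, 143, 137, 152, 153, 149, 156, 158, 152, 155, 135, 109, 108, 109, 108, 106, 110, 112, 88]
183 [234, 139, 139, 137, 136, 136, 136, 140, 139, 140, 137, 73, 108, 93, 102, 133, 107, 108, 110, 110, 107, 110, 111, 110, 89]
190 [232, 152, 153, 147, 141, 139, 138, 139, 133, 169, 165, 180, 43, 35, 123, 131, 112, 108, 126, 129, 109, 108, 106, 108, 89]
197 [222, 152, 157, 154, 156, 137, 138, 140, 160, 160, 171, 97, 64, 54, 72, 125, 123, 108, 113, 109, 109, 104, 135, 158, 105]
204 [21
[... 453 characters left out ...]
 159, 156, 157, 152, 157, 153, 155, 153, 154, 145]
232 [221, 144, 161, 163, 161, 157, 157, 158, 156, 154, 153, 156, 165, 159, 158, 160, 162, 154, 153, 156, 148, 150, 156, 152, 141]
239 [239, 145, 160, 158, 161, 161, 159, 157, 160, 157, 157, 159, 159, 157, 153, 158, 156, 158, 160, 159, 159, 155, 152, 153, 228]
246 [236, 183, 161, 159, 159, 160, 159, 159, 158, 160, 163, 160, 160, 162, 160, 159, 158, 161, 161, 157, 159, 160, 155, 148, 230]
253 [235, 248, 154, 159, 164, 159, 159, 155, 157, 157, 162, 162, 159, 157, 151, 156, 154, 154, 153, 154, 147, 151, 151, 125, 234]
260 [235, 234, 238, 233, 236, 236, 239, 237, 240, 239, 240, 236, 235, 238, 235, 232, 236, 238, 241, 237, 232, 231, 235, 231, 234]
```

Call:
move_arm(increments=[2,0.4,10,0.03,0.5,4,0.4,25,0,0.5,0,0,35,0,0.5,0,0,35,0,0.5,0,0,32,0,0.5,0,0,20,0,0.5,0,0,12,0,0.5,0,0,6,0,0.5])

```text
time: 51.3
tool_pos: [0.3924, -0.3412, 0.0709]
tool_rot: [-0.0, 0.981, -0.196, -0.001]
contact_force: [0.0, -0.4, -0.2]
gripper_width: 0.5
grasp_force: 0.0
```

Call:
move_arm(increments=[0,0,3,0,0.5,0,0,0,0,0.5,0,0,0,0,0.5])

```text
time: 51.55
tool_pos: [0.3934, -0.3428, 0.0707]
tool_rot: [0.001, 0.981, -0.196, 0.001]
contact_force: [-0.1, -0.4, 0.5]
gripper_width: 0.502
grasp_force: 0.0
```

```bash
python3 plan.py .3925 -.34 .066 -22.5; python3 - <<'E'
from h import *
im,K=grab('wrist','w15')
g=cv2.cvtColor(im,cv2.COLOR_BGR2GRAY)
p=proj(K,[.3925,-.34,.097]);print(p); x,y=p.astype(int)
for r in range(y-90,y+60,10): print(r,[int(v) for v in g[r,x-72:x+73:6]])
E
```

```text
t 51.5 tcp [ 0.3934 -0.3428  0.0707] psi -22.6 j1 -0.86 j6 1.11 w 0.50 F [-0.1 -0.4  0.5]
to [ 0.3925 -0.34    0.066 ] -22.5 : spin -0.002  tool shift -1.9 -2.3 4.7
[314.29635285 332.23386032]
242 [141, 137, 135, 136, 140, 136, 141, 140, 141, 140, 136, 138, 86, 88, 85, 102, 109, 104, 105, 103, 101, 103, 103, 105, 106]
252 [139, 138, 143, 141, 137, 139, 135, 137, 133, 133, 136, 82, 78, 82, 84, 93, 104, 105, 104, 110, 107, 105, 102, 107, 106]
262 [145, 140, 140, 138, 141, 136, 135, 140, 107, 162, 161, 161, 101, 102, 107, 114, 118, 81, 104, 151, 134, 131, 103, 107, 108]
272 [154, 160, 136, 138, 138, 141, 134, 100, 165, 159, 157, 61, 39, 34, 105, 118, 122, 121, 93, 106, 106, 103, 107, 104, 106]
282 [152, 161, 84, 86, 45, 136, 136, 156, 155, 154, 75, 40, 35, 36, 78, 86, 120, 120, 126, 100, 105, 106, 43, 83, 73]
292 [70, 85, 84, 43, 42, 159, 144, 156, 159, 160, 103, 44, 45, 40, 128, 126, 120, 117, 118, 136, 150, 151, 46, 36, 82]
302 [86, 84, 40, 44, 51, 157, 155, 139, 177, 175, 169, 41, 42, 37, 100, 121, 175, 176, 78, 156, 152, 150, 44, 42, 85]
312 [83, 87, 48, 39, 48, 156, 151, 152, 154, 
[... 221 characters left out ...]
, 152, 153, 153, 155, 158, 52, 49, 55, 38, 151, 156, 154, 156, 151, 151, 151, 51, 46, 45]
342 [42, 49, 44, 42, 161, 151, 159, 148, 159, 158, 157, 53, 50, 49, 52, 153, 158, 158, 157, 158, 157, 152, 94, 49, 43]
352 [42, 46, 46, 44, 154, 152, 152, 156, 154, 161, 157, 55, 61, 58, 53, 157, 156, 156, 156, 157, 159, 153, 153, 50, 57]
362 [34, 42, 40, 130, 150, 147, 155, 158, 160, 155, 160, 49, 58, 52, 59, 160, 159, 156, 161, 156, 157, 154, 156, 39, 60]
372 [40, 41, 45, 157, 157, 153, 151, 156, 157, 158, 157, 149, 56, 58, 53, 155, 157, 158, 157, 158, 155, 151, 142, 145, 55]
382 [35, 33, 218, 240, 240, 237, 232, 234, 238, 241, 238, 240, 236, 240, 236, 238, 242, 240, 237, 239, 237, 237, 237, 232, 218]
```

Call:
move_arm(increments=[1,-1.5,2,0,0.5,0,0,2,0,0.5,0,0,0,0,0.5,0,0,0,0,0.2,0,0,0,0,0,0,0,0,0,0,0,0,0,0,0,0,0,0,0,0])

```text
time: 52.27
tool_pos: [0.3935, -0.3415, 0.065]
tool_rot: [0.001, 0.981, -0.196, -0.0]
contact_force: [-3.3, -3.6, 0.6]
gripper_width: 0.082
grasp_force: 59.4
```

Call:
move_arm(increments=[0,0,0,0,0,0,0,0,0,0,0,0,0,0,0])

```text
time: 52.52
tool_pos: [0.3935, -0.3415, 0.065]
tool_rot: [0.001, 0.981, -0.196, -0.0]
contact_force: [-3.8, -4.0, 1.2]
gripper_width: 0.083
grasp_force: 59.4
```

Call:
move_arm(increments=[0,0,0,0.06,0,0,0,0,0.08,0,0,0,0,0.08,0,0,0,0,0.08,0,0,0,0,0.08,0,0,0,0,0.08,0,0,0,0,0.04,0])

```text
time: 53.1
tool_pos: [0.3924, -0.343, 0.065]
tool_rot: [0.003, 0.901, -0.434, -0.0]
contact_force: [-7.2, -10.3, -1.5]
gripper_width: 0.084
grasp_force: 59.5
```

```bash
python3 -c "
from h import *
s=manip.state();print(s['contact_force'].round(1),s['ft_torque'].round(3))"; python3 plan.py .39 -.34 .065 -85
```

```text
[ -7.2 -10.3  -1.5] [-1.491  1.251  0.135]
t 53.1 tcp [ 0.3924 -0.343   0.065 ] psi -51.4 j1 -0.86 j6 1.61 w 0.08 F [ -7.2 -10.3  -1.5]
to [ 0.39  -0.34   0.065] -85.0 : spin 0.586  tool shift -3.2 2.1 -0.0
```

Call:
move_arm(increments=[0.5,1.5,0,0.04,0,0,0.5,0,0.08,0,0,0,0,0.08,0,0,0,0,0.08,0,0,0,0,0.08,0,0,0,0,0.08,0,0,0,0,0.06,0,0,0,0,0.04,0])

```text
time: 53.77
tool_pos: [0.3905, -0.3439, 0.065]
tool_rot: [0.003, 0.753, -0.658, -0.001]
contact_force: [-10.3, -6.5, 3.0]
gripper_width: 0.082
grasp_force: 64.0
```

```bash
python3 -c "
from h import *
s=manip.state();print(s['contact_force'].round(1),s['ft_torque'].round(3))"; python3 plan.py
```

```text
[-10.3  -6.5   3. ] [-1.019  1.513  0.835]
t 53.8 tcp [ 0.3905 -0.3439  0.065 ] psi -82.3 j1 -0.86 j6 2.15 w 0.08 F [-10.3  -6.5   3. ]
```

Call:
move_arm(increments=[0,0,0,0.015,0,0,0,0,0,0,0,0,0,0,0,0,0,0,0,0,0,0,0,0,0,0,0,0,0,0,0,0,0,0,0,0,0,0,0,0])

```text
time: 54.43
tool_pos: [0.3905, -0.3439, 0.065]
tool_rot: [0.003, 0.75, -0.662, -0.001]
contact_force: [-9.5, -6.3, 2.0]
gripper_width: 0.084
grasp_force: 67.7
```

Call:
move_arm(increments=[0,0,0,0,0,0,0,0,0,0,0,0,0,0,0,0,0,0,0,0,0,0,0,0,0,0,0,0,0,0,0,0,0,0,0,0,0,0,0,0])

```text
time: 55.1
tool_pos: [0.3905, -0.3439, 0.065]
tool_rot: [0.003, 0.75, -0.662, -0.001]
contact_force: [-11.1, -7.7, 2.1]
gripper_width: 0.085
grasp_force: 67.7
```

```bash
python3 -c "
from h import *
s=manip.state();print(s['contact_force'].round(1),s['ft_torque'].round(3))"; python3 plan.py
```

```text
[-11.1  -7.7   2.1] [-0.994  1.607  0.988]
t 55.1 tcp [ 0.3905 -0.3439  0.065 ] psi -82.9 j1 -0.86 j6 2.16 w 0.08 F [-11.1  -7.7   2.1]
```

Call:
move_arm(increments=[0,0,0,-0.06,0,0,0,0,-0.1,0,0,0,0,-0.1,0,0,0,0,-0.1,0,0,0,0,-0.1,0,0,0,0,-0.1,0,0,0,0,-0.1,0,0,0,0,-0.1,0])

```text
time: 55.77
tool_pos: [0.3929, -0.3425, 0.065]
tool_rot: [-0.0, 0.942, -0.336, 0.0]
contact_force: [-0.8, -1.1, 1.3]
gripper_width: 0.084
grasp_force: 59.6
```

Call:
move_arm(increments=[0,0,0,-0.1,0,0,0,0,-0.1,0,0,0,0,-0.06,0,0,0,0,0,0,0,0,0,0,0.3,0,0,0,0,0.5,0,0,0,0,0.5,0,0,0,0,0.5])

```text
time: 56.43
tool_pos: [0.3925, -0.3424, 0.0647]
tool_rot: [-0.0, 0.977, -0.214, -0.0]
contact_force: [-0.4, 0.3, -0.0]
gripper_width: 0.501
grasp_force: 0.0
```

Call:
move_arm(increments=[0,0,-10,0,0.5,0,0,-25,0,0.5,0,0,-38,0,0.5,0,0,-38,0,0.5,0,0,-38,0,0.5,0,0,-20,0,0.5,0,0,-10,0,0.5,0,0,0,0,0.5])

```text
time: 57.1
tool_pos: [0.3936, -0.3435, 0.2475]
tool_rot: [0.002, 0.977, -0.214, 0.002]
contact_force: [0.1, 0.0, 0.3]
gripper_width: 0.5
grasp_force: 0.0
```

```bash
python3 plan.py; python3 - <<'E'
from h import *
im,K=grab('wrist','w16'); g=cv2.cvtColor(im,cv2.COLOR_BGR2GRAY)
x,y=proj(K,[.3915,-.343,.097]).astype(int);print(x,y)
c,l,st,ce=cv2.connectedComponentsWithStats((g<70).astype('uint8'))
for i in range(1,c):
    if 80<st[i][4]<3000 and abs(ce[i][0]-x)<60 and abs(ce[i][1]-y)<60: print(st[i],cv2.minAreaRect(np.argwhere(l==i)[:,::-1].astype('float32')))
# master block & carriers via top
im,K=grab('top','top9')
g=cv2.cvtColor(im,cv2.COLOR_BGR2HSV)
m=((g[...,2]>60)&(g[...,1]>20)).astype('uint8')
r,_=load('top0')
for n,(u,v) in dict(pad=(468,244)).items():
    for rr in range(v-26,v+27,4): print([int(t) for t in im[rr,u-28:u+30:4].max(1)])
a=cv2.absdiff(cv2.GaussianBlur(im,(3,3),0),cv2.GaussianBlur(load('top4')[0],(3,3),0)).max(2)[170:300,290:410]>25
c,_,st,ce=cv2.connectedComponentsWithStats(a.astype('uint8'));print([s.tolist() for s in st[1:] if s[4]>12])
E
```

```text
t 57.1 tcp [ 0.3936 -0.3435  0.2475] psi -24.7 j1 -0.86 j6 1.14 w 0.50 F [0.1 0.  0.3]
320 220
[312 201  11  40 369] ((316.96209716796875, 220.5448455810547), (39.44660568237305, 9.633275985717773), 85.2363510131836)
[133, 132, 110, 119, 133, 122, 139, 141, 139, 137, 136, 138, 141, 139, 139]
[138, 126, 38, 36, 37, 38, 37, 38, 38, 38, 39, 38, 40, 40, 141]
[135, 130, 37, 36, 37, 37, 37, 38, 38, 38, 38, 39, 39, 38, 144]
[138, 116, 37, 36, 36, 50, 47, 49, 47, 46, 41, 38, 36, 36, 97]
[139, 112, 38, 36, 35, 51, 82, 88, 79, 81, 79, 53, 36, 36, 95]
[136, 94, 38, 36, 36, 51, 83, 90, 93, 86, 85, 52, 35, 35, 95]
[137, 90, 38, 36, 35, 52, 86, 89, 89, 95, 84, 52, 35, 35, 80]
[141, 79, 36, 35, 37, 52, 86, 87, 84, 94, 85, 52, 35, 35, 82]
[141, 62, 35, 36, 36, 52, 88, 89, 81, 96, 84, 42, 34, 35, 82]
[142, 37, 35, 36, 35, 53, 53, 52, 55, 74, 52, 52, 34, 34, 113]
[130, 34, 35, 35, 35, 35, 35, 35, 35, 35, 35, 35, 35, 36, 139]
[125, 33, 36, 35, 35, 35, 34, 35, 34, 34, 34, 35, 34, 35, 142]
[123, 35, 35, 35, 35, 35, 34, 35, 34, 34, 35, 33, 34, 35, 140]
[93, 81, 124, 124, 124, 135, 138, 142, 141, 137, 134, 132, 128, 128, 143]
[[0, 32, 25, 67, 1326], [44, 32, 6, 5, 25], [43, 48, 7, 5, 31], [43, 86, 7, 19, 76], [79, 87, 15, 22, 210], [51, 101, 6, 3, 14]]
```

```bash
python3 - <<'E'
from h import *
for n in ('top3','top4','top9'):
    im,_=load(n); g=cv2.cvtColor(im,cv2.COLOR_BGR2GRAY); print(n)
    for r in range(250,292,4): print(r,[int(v) for v in g[r,356:400:2]])
E
```

```text
top3
250 [39, 32, 46, 45, 45, 46, 35, 25, 36, 45, 48, 54, 49, 45, 42, 41, 40, 40, 38, 38, 38, 39]
254 [32, 43, 44, 44, 44, 42, 25, 34, 41, 42, 43, 44, 43, 45, 46, 44, 42, 40, 38, 38, 38, 39]
258 [43, 42, 42, 43, 45, 36, 50, 53, 60, 37, 29, 29, 39, 45, 45, 45, 45, 46, 43, 44, 41, 41]
262 [34, 33, 34, 35, 37, 37, 39, 39, 40, 41, 40, 40, 44, 47, 44, 58, 37, 29, 31, 40, 41, 40]
266 [34, 35, 34, 36, 38, 39, 40, 41, 40, 41, 41, 40, 40, 41, 41, 40, 39, 38, 39, 38, 45, 41]
270 [45, 35, 38, 38, 39, 41, 40, 42, 40, 41, 41, 41, 40, 40, 41, 41, 39, 40, 38, 39, 36, 35]
274 [35, 37, 39, 39, 41, 40, 41, 39, 41, 41, 41, 41, 40, 40, 39, 38, 40, 39, 39, 37, 35, 34]
278 [37, 39, 40, 39, 40, 40, 41, 40, 40, 41, 42, 40, 40, 41, 39, 38, 40, 40, 40, 36, 37, 36]
282 [40, 40, 40, 40, 41, 42, 42, 42, 41, 42, 42, 41, 40, 41, 40, 40, 39, 39, 37, 37, 37, 37]
286 [39, 40, 41, 40, 41, 41, 42, 43, 42, 41, 42, 41, 41, 40, 41, 40, 40, 39, 38, 37, 37, 36]
290 [41, 41, 41, 41, 43, 43, 42, 42, 42, 43, 40, 40, 40, 40, 40, 40, 39, 38, 37, 37, 36, 34]
top4
250 [33, 34, 32, 31, 31, 31, 30, 30, 31, 31, 31, 34, 33, 35, 33, 35
[... 1313 characters left out ...]
 74, 99, 92, 42, 36, 37, 39, 40]
266 [35, 34, 42, 46, 45, 47, 36, 127, 121, 105, 91, 75, 99, 111, 72, 85, 88, 79, 38, 37, 37, 38]
270 [45, 46, 39, 39, 38, 38, 37, 120, 131, 121, 84, 91, 99, 110, 75, 89, 90, 65, 38, 37, 49, 50]
274 [37, 44, 44, 44, 44, 45, 46, 47, 125, 135, 123, 120, 131, 108, 79, 134, 90, 38, 37, 38, 39, 39]
278 [47, 45, 46, 48, 46, 46, 46, 45, 46, 46, 62, 67, 70, 103, 63, 49, 46, 48, 49, 48, 48, 49]
282 [48, 47, 46, 48, 46, 47, 47, 47, 47, 48, 47, 48, 47, 46, 48, 50, 48, 90, 100, 53, 50, 51]
286 [50, 49, 47, 49, 48, 49, 47, 48, 49, 48, 48, 48, 49, 49, 49, 49, 49, 49, 49, 49, 51, 50]
290 [84, 85, 84, 85, 82, 82, 82, 83, 83, 85, 82, 82, 83, 82, 82, 83, 83, 83, 82, 81, 81, 81]
```

Carrier A has the same geometry as before; only the lighting changed. Everything is in place and the arm is clear, so I'm handing in.

```bash
python3 -c "
from plant import manip
print(manip.job_done())"
```

```text
the job is handed in; nothing more can be done
None
```

The job is handed in (no verdict came back): master parked on its pad, all four carriers on the stage (carrier3 had been knocked aside but was still picked up), shield hung between the posts, then key turned fully to start, held over a second and returned to run.

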